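# Load the battery charging tray and bolt it shut

## Task

Draw the dock's bolt right back, pull its blue tray all the way out, and lay every battery pack from the green mat on the tray in neat rows: one flat in each white-outlined place, label up, its length running front to back (either end first), with the back row filled before the front row is used for the rest. Then push the tray fully home and shoot the bolt fully into its keeper; never move the tray while the bolt is shot or shoot the bolt while the tray is out, and do not knock over the solder spool, the flux jar or the white cup.

Things in the scene. Friction and masses are not known exactly. Their poses are not given: they have to be found in the camera images.
- dock: grey charging dock, fixed: hood 306 mm wide, 61 mm high, clear roof, console behind it. Origin on the table under the hood; +x to the dock's back, +y to its left. In this frame the roof's front edge is at x = -45 mm; the bolt lies at x = -100 mm on a 10 mm high wing, y = +152 to +242 mm, between 44 mm high guide blocks at y = +160 and +234 mm
- tray (a joint): slide of the blue charging tray in m: 0 = fully home under the hood, 0.15 = fully pulled out towards the dock's front (dock -x). It moves with about 3 N and stays where it is left
- bolt (a joint): slide of the steel barrel bolt in m: 0 = fully shot (into the keeper on the tray), 0.042 = fully drawn back (dock +y). It moves with about 2 N and stays where it is left
- tray_tab (a point): middle of the top edge of the tray's red pull tab, an upright plate 10 mm thick (dock x), 60 mm wide (dock y), 34 mm high, standing on the tray at its front; moves with the tray
- bolt_knob (a point): centre of the top of the bolt's upright red knob, 15 mm in diameter, its red grip 24 mm high; moves with the bolt along dock y. Free space above z = 46 mm around it
- back_left (a point): centre of the back-row left (+y) place on the tray's flat floor (at floor height, axes as the dock's; moves with the tray): a white-outlined rectangle 72 mm (x) by 52 mm (y). Places are 85 mm apart in x, 85 mm in y; 4 mm high lips run along the tray's front and back edges only
- back_mid (a point): centre of the back-row middle place on the tray's flat floor (at floor height, axes as the dock's; moves with the tray): a white-outlined rectangle 72 mm (x) by 52 mm (y). Places are 85 mm apart in x, 85 mm in y; 4 mm high lips run along the tray's front and back edges only
- back_right (a point): centre of the back-row right (-y) place on the tray's flat floor (at floor height, axes as the dock's; moves with the tray): a white-outlined rectangle 72 mm (x) by 52 mm (y). Places are 85 mm apart in x, 85 mm in y; 4 mm high lips run along the tray's front and back edges only
- front_left (a point): centre of the front-row left (+y) place on the tray's flat floor (at floor height, axes as the dock's; moves with the tray): a white-outlined rectangle 72 mm (x) by 52 mm (y). Places are 85 mm apart in x, 85 mm in y; 4 mm high lips run along the tray's front and back edges only
- front_mid (a point): centre of the front-row middle place on the tray's flat floor (at floor height, axes as the dock's; moves with the tray): a white-outlined rectangle 72 mm (x) by 52 mm (y). Places are 85 mm apart in x, 85 mm in y; 4 mm high lips run along the tray's front and back edges only
- front_right (a point): centre of the front-row right (-y) place on the tray's flat floor (at floor height, axes as the dock's; moves with the tray): a white-outlined rectangle 72 mm (x) by 52 mm (y). Places are 85 mm apart in x, 85 mm in y; 4 mm high lips run along the tray's front and back edges only
- pack1: black battery pack, 60 x 36 x 12 mm, 55 g, with a paper label with a coloured band on top; origin at the centre of its underside, x along its length, z up. Lies label up on the green mat (2 mm thick) at the start. May be absent
- pack2: black battery pack, 60 x 36 x 12 mm, 55 g, with a paper label with a coloured band on top; origin at the centre of its underside, x along its length, z up. Lies label up on the green mat (2 mm thick) at the start. May be absent
- pack3: black battery pack, 60 x 36 x 12 mm, 55 g, with a paper label with a coloured band on top; origin at the centre of its underside, x along its length, z up. Lies label up on the green mat (2 mm thick) at the start. May be absent
- pack4: black battery pack, 60 x 36 x 12 mm, 55 g, with a paper label with a coloured band on top; origin at the centre of its underside, x along its length, z up. Lies label up on the green mat (2 mm thick) at the start. May be absent
- pack5: black battery pack, 60 x 36 x 12 mm, 55 g, with a paper label with a coloured band on top; origin at the centre of its underside, x along its length, z up. Lies label up on the green mat (2 mm thick) at the start. May be absent
- pack6: black battery pack, 60 x 36 x 12 mm, 55 g, with a paper label with a coloured band on top; origin at the centre of its underside, x along its length, z up. Lies label up on the green mat (2 mm thick) at the start. May be absent
- solder_spool: aluminium solder spool, 52 mm across, 32 mm high, standing upright; a bystander. Origin at the centre of its underside
- flux_jar: small flux jar, 36 mm across and high, standing upright; a bystander. Origin at the centre of its underside
- tool_cup: white cup, 74 mm across, 70 mm high, standing upright; a bystander. Origin at the centre of its underside
There are look-alikes about, which are no part of the job. What is shaped like the pack5 but red is not meant.

How it is judged:
By the outcome, as a careful person would: the job done as asked, in the order asked, and still so for the second after the job is handed in, with the robot touching nothing.
Of pack1, pack2, pack3, pack4, pack5, pack6 only 4 to 6 are there at a start; the rules pass over those that are not, and their reading is None.
At some moment in a run one of pack1, pack2, pack3, pack4, pack5, pack6 may be knocked a few centimetres aside while the robot is not near it.
Once in a run the grip may slacken for a moment while it holds something.
It also fails if it takes over 210 s, if anything falls off the work surface, if the arm or the gripper's body presses on something with over 40 N, if the wrist force passes 120 N, or if a joint passes its speed limit or range.

## Robot

A 6-joint arm with a two-finger parallel gripper is mounted at the origin on the work surface. World frame = base frame: x ahead of the robot, y to its left, z up, the work surface at z = 0. Lengths are in m, angles in rad, forces in N, time in s.
With the tool pointing down it reaches from about 0.3 to 0.875 m from the base axis. Payload 6.4 kg.
Tool frame: the origin (TCP) lies on the centre line of the jaws, within the pads' length; the fingertips stand 17 mm ahead of it and the grasp point (between the pads) lies 2 mm behind it; z points along the fingers, x is the direction in which the jaws open and shut, and the axes are right-handed (so a half turn about z gives the same grasp; the last joint's range is limited). The gripper opens to 85 mm and grips with 20 to 120 N. Pads are 22 mm wide; open, the fingers measure 114 mm over their backs; the gripper's body (76 mm by 85 mm) begins 54 mm behind the grasp point. The pads swing forward as they close: fully open they stand 13 mm farther back than shut.
Start: joints at [-1.49, 0.181, 1.607, -0, 1.354, -0.206], TCP at [0.163, -0.552, 0.248] pointing down, gripper open.
Joint ranges: [-2.99, 2.99], [-0.89, 2.07], [0.3, 2.58], [-1.14, 4.28], [0, 2.63], [-3.12, 3.12]. Speed limits (rad/s): [2.57, 2.57, 3.01, 3.14, 3.14, 3.14].

## Interface

Orientations are given as a unit quaternion [w, x, y, z].
In Python, from bench import ctrl gives the robot as it stands.
- The arm moves only by the tool servo_tool, never from a script. Its argument "increments" is text: rows parted by semicolons, each of 5 numbers parted by spaces: the shift along the tool's x, y, z in cm, then the turn about the tool's z in rad, then the opening, from 0 (shut) to 1 (fully open). In form: dx dy dz yaw gripper; .... A call has 1 to 10 rows; each row shifts and turns the commanded pose from where the row before left it, along the tool's axes as they then stand; what a row does not reach is not made up. A row lasts 1/8 s, in which the tool goes at most 62.5 mm and 10.7 degrees, less where a joint would pass 70% of its speed; a pose out of reach is approached as far as the arm can. A call is refused whole if a number of a shift passes 6.25 or a number of a turn 0.188, either way. A call with a gripper value outside its range is refused whole. The fingers move at their own pace and stop on an object; the grip force is fixed at half the most. Time passes only in rows, so rows that do not move let the fingers close. It gives the time, the measured TCP pose, the force and the opening at its end, in the units of the state.
- ctrl.get_obs(): the state, without advancing time (a new reading comes with each control period).
- ctrl.camera(name): name is "side" or "top"; returns (picture, depth): 400x640x3 uint8, red, green, blue; 400x640 float32, m along the optical axis (not along the pixel's ray), 0 where there is no reading.
- ctrl.camera_params(name): a dict with "mtx" (3x3 intrinsics, pixels), "position" and "attitude" of the camera in the world. Camera axes: x right, y down, z forward; pixel columns grow to the right and rows downward; lengths in m; the calibration is good to about 2 mm. A picture is of the moment at which its call begins. camera_params takes no time and is no camera call.
- ctrl.hand_in(): hands the job in, once; it reports no verdict.
The state is a dict: "time_s": time; "q": joint angles; "dq": joint speeds; "joint_efforts": joint torques, N m; "eef_pos": TCP position; "eef_rot": TCP orientation; "wrist_force": force on the tool from outside, world axes, zero at the start; "torque": the same for the moment, N m; "opening": opening from 0.0 (shut) to 1.0 (fully open).
Only numpy, scipy, OpenCV 4.12 (cv2) and the standard library are available. Lean on these libraries where they do the work, as an engineer would, in place of code of your own. Each camera call takes 0.05 s, during which the arm holds its last target.

## Working session

There is one attempt and no reset: what is moved stays moved. The work goes in short steps, Python scripts to look and compute and a tool call to move; the robot and the scene stay as the last step left them, time stands still between calls to the robot, and variables do not carry over. Pictures are saved under pics/ and viewed, and the job is handed in when it is done.

Besides the shell and the picture viewer there is one more tool, called after "Emit:" as name(argument=value, ...) on one line, values as JSON. servo_tool: Moves the arm, as the interface text tells. Its arguments: {"type":"object","properties":{"increments":{"type":"string"}},"required":["increments"]}

```bash
ls; mkdir -p pics
python3 - <<'E'
from bench import ctrl
import cv2,numpy as np
print(ctrl.get_obs())
for n in("top","side"):
    p,d=ctrl.camera(n); cv2.imwrite(f"pics/{n}0.png",p[:,:,::-1]); np.save(f"pics/{n}0.npy",d); print(n,ctrl.camera_params(n))
E
```

```text
pics
{'time_s': 0.0, 'q': array([-1.49027544e+00,  1.81586306e-01,  1.60798748e+00, -1.03429744e-05,
        1.35378984e+00, -2.06254056e-01]), 'dq': array([-0.00082794, -0.00116597,  0.00011435, -0.00107794,  0.00035205,
        0.00038805]), 'joint_efforts': array([-1.37337811e-03, -4.44874370e+01, -3.51340985e+01, -3.04774812e-04,
        9.28304245e-03,  1.56975371e-06]), 'eef_pos': array([ 0.16264161, -0.55098272,  0.24736859]), 'eef_rot': array([-6.60896168e-04,  8.00893715e-01, -5.98805872e-01, -5.89348629e-04]), 'wrist_force': array([0.81524745, 0.05912937, 0.89470009]), 'torque': array([ 0.01518679,  0.03082492, -0.01408525]), 'opening': 0.9970780674335035}
top {'mtx': array([[434.28957633,   0.        , 311.74069623],
       [  0.        , 434.28957633, 197.91922783],
       [  0.        ,   0.        ,   1.        ]]), 'position': array([0.42038141, 0.11769946, 1.31473615]), 'attitude': array([-0.01838023,  0.71072309, -0.70259745,  0.02986095])}
side {'mtx': array([[509.23266941,   0.        , 317.86562325],
       [  0.        , 509.23266941, 202.51279358],
       [  0.        ,   0.        ,   1.        ]]), 'position': array([-0.10648931, -1.00171791,  1.26862479]), 'attitude': array([-0.38532073,  0.88620118, -0.23863569,  0.09606458])}
```

View pics/top0.png

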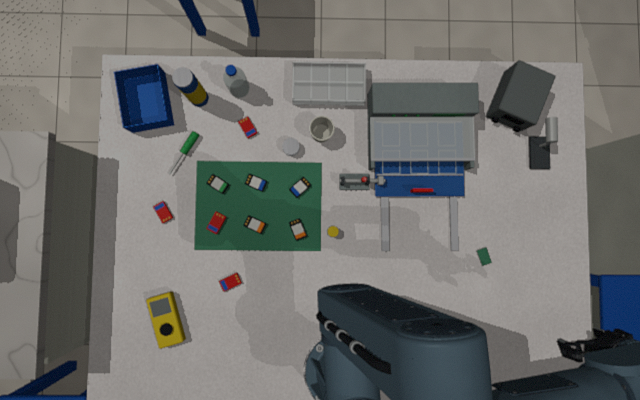

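View pics/side0.png

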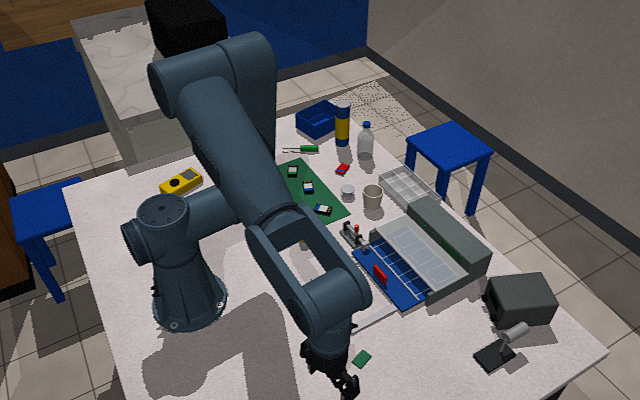

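```bash
cat > h.py <<'E'
import numpy as np,cv2
from scipy.spatial.transform import Rotation as R
from bench import ctrl
def cam(n):
    c=ctrl.camera_params(n);q=c["attitude"];return c["mtx"],c["position"],R.from_quat([q[1],q[2],q[3],q[0]]).as_matrix()
def ray(n,uv,z):
    K,p,M=cam(n);uv=np.atleast_2d(uv).astype(float)
    d=np.c_[(uv-[K[0,2],K[1,2]])/K[0,0],np.ones(len(uv))]@M.T
    return p+d*((z-p[2])/d[:,2])[:,None]
def proj(n,X):
    K,p,M=cam(n);c=(np.atleast_2d(X)-p)@M;return c[:,:2]/c[:,2:]*K[0,0]+[K[0,2],K[1,2]]
def cloud(n,d):
    K,p,M=cam(n);v,u=np.mgrid[:400,:640]
    c=np.stack([(u-K[0,2])/K[0,0]*d,(v-K[1,2])/K[0,0]*d,d],-1);return c@M.T+p
def snap(n,name):
    p,d=ctrl.camera(n);b=np.ascontiguousarray(p[:,:,::-1]);cv2.imwrite(f"pics/{name}.png",b);np.save(f"pics/{name}.npy",d);return b,d
def crop(b,name,x0,x1,y0,y1,s=4):
    cv2.imwrite(f"pics/{name}.png",cv2.resize(b[y0:y1,x0:x1],None,fx=s,fy=s,interpolation=cv2.INTER_CUBIC))
E
python3 - <<'E'
from h import *
b=cv2.imread("pics/top0.png")
crop(b,"c1",190,340,155,255,5);crop(b,"c2",330,490,75,255,4)
s=cv2.imread("pics/side0.png");crop(s,"c3",330,480,200,330,5)
d=np.load("pics/top0.npy");C=cloud("top",d)
for uv in[(150,260),(210,200),(217,184),(256,183),(300,187),(256,225),(298,230),(422,190),(430,184),(420,140),(420,100),(363,181),(385,220),(455,220),(390,190)]:
    print(uv,C[uv[1],uv[0]].round(4))
E
```

```text
(150, 260) [ 0.3184  0.5793 -0.0039]
(210, 200) [0.5001 0.4032 0.0047]
(217, 184) [0.5479 0.3818 0.0127]
(256, 183) [0.5521 0.2648 0.0155]
(300, 187) [0.5416 0.1327 0.0171]
(256, 225) [0.4264 0.2624 0.0147]
(298, 230) [0.4129 0.137  0.0149]
(422, 190) [ 0.5337 -0.2243  0.0553]
(430, 184) [ 0.5549 -0.2573  0.0234]
(420, 140) [ 0.6809 -0.2187  0.0578]
(420, 100) [ 0.7855 -0.206   0.1081]
(363, 181) [ 0.5566 -0.0499  0.0671]
(385, 220) [ 0.4457 -0.1243  0.0099]
(455, 220) [ 0.4482 -0.3379  0.005 ]
(390, 190) [ 0.5356 -0.1375  0.02  ]
```

View pics/c1.png

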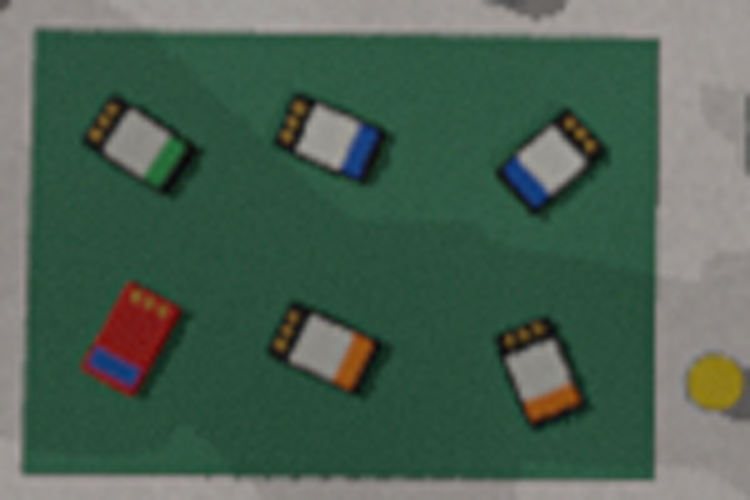

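View pics/c2.png

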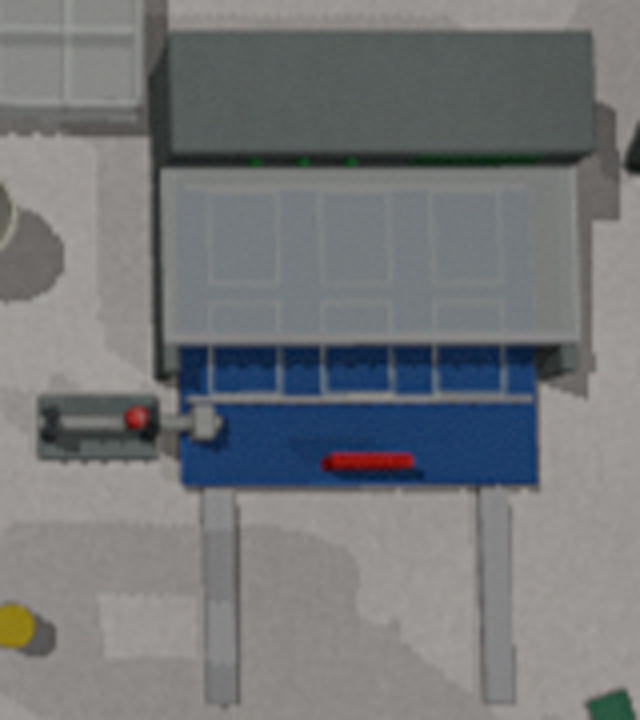

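View pics/c3.png

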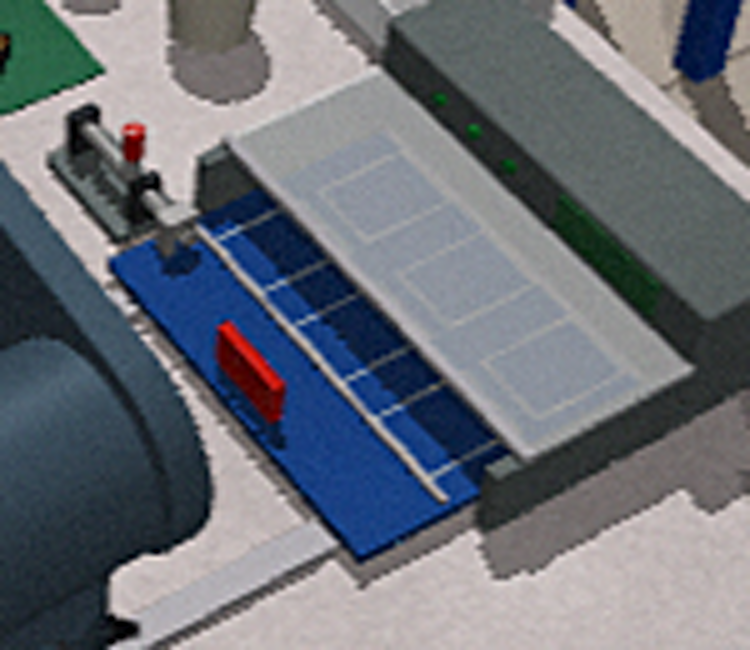

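```bash
cat >> h.py <<'E'
def packs(b,x0=195,x1=322,y0=160,y1=252,z=0.014,s=4,name=None):
    c=cv2.resize(b[y0:y1,x0:x1],None,fx=s,fy=s,interpolation=cv2.INTER_CUBIC)
    hsv=cv2.cvtColor(c,cv2.COLOR_BGR2HSV);H,S,V=cv2.split(hsv)
    white=((S<70)&(V>110)).astype(np.uint8)
    n,l,st,ce=cv2.connectedComponentsWithStats(white);out=[]
    green=((H>60)&(H<95)&(S>70))
    dark=((V<48)).astype(np.uint8)
    for i in range(1,n):
        if not 600<st[i,4]<4000: continue
        m=(l==i).astype(np.uint8)
        r=cv2.minAreaRect(np.argwhere(m)[:,::-1].astype(np.float32))
        near=cv2.dilate(m,np.ones((41,41),np.uint8))
        k=((near>0)&((dark>0)|(m>0)|((S>150)&(V>75)))).astype(np.uint8)
        k=cv2.morphologyEx(k,cv2.MORPH_CLOSE,np.ones((7,7),np.uint8));k=cv2.morphologyEx(k,cv2.MORPH_OPEN,np.ones((7,7),np.uint8))
        cs,_=cv2.findContours(k,cv2.RETR_EXTERNAL,cv2.CHAIN_APPROX_NONE)
        q=max(cs,key=cv2.contourArea);rr=cv2.minAreaRect(q)
        box=cv2.boxPoints(rr);cv2.polylines(c,[box.astype(int)],True,(255,0,255),1)
        f=lambda u:ray("top",(np.atleast_2d(u)+.5)/s-.5+[x0,y0],z)
        W=f(box)
        e1=W[1]-W[0];e2=W[2]-W[1];L=e1 if np.linalg.norm(e1)>np.linalg.norm(e2) else e2
        B=f(cv2.boxPoints(r));w1=B[1]-B[0];w2=B[2]-B[1]
        out.append(dict(c=W.mean(0)[:2],ang=np.arctan2(L[1],L[0])%np.pi,size=sorted([np.linalg.norm(e1[:2]),np.linalg.norm(e2[:2])]),lab=f(ce[i])[0,:2],labang=[np.degrees(np.arctan2(w[1],w[0]))%180 for w in(w1,w2)],labsz=[np.linalg.norm(w1),np.linalg.norm(w2)]))
    if name:cv2.imwrite(f"pics/{name}.png",c)
    return out
E
python3 - <<'E'
from h import *
b=cv2.imread("pics/top0.png")
for o in packs(b,name="p0"): print(o['c'].round(4),np.degrees(o['ang']).round(1),np.round(o['size'],4),o['lab'].round(4),np.round(o['labang'],1),np.round(o['labsz'],4))
P=lambda u,z:ray("top",(np.array(u)+.5)/4-.5+[330,75],z).round(4)
print("roof",P([(162,343),(582,344)],.061))
print("trayfront",P([(182,487),(538,487)],.02))
print("rail",P([(205,703),(240,703),(485,703),(515,703)],.01))
print("console",P([(172,153),(592,153),(172,32),(592,32)],.108))
print("knob",P((137,418),.067),"tab",P([(328,460),(412,460)],.055))
print("backmid",P((356,238),.02),P((245,238),.02),P((468,238),.02),"frontbottoms",P([(210,393),(278,393),(505,394)],.02), "lip",P([(180,398),(532,400)],.025))
s=cv2.imread("pics/side0.png");h=cv2.cvtColor(s,cv2.COLOR_BGR2HSV)
r=(((h[...,0]<8)|(h[...,0]>172))&(h[...,1]>170)&(h[...,2]>70)).astype(np.uint8)
n,l,st,ce=cv2.connectedComponentsWithStats(r)
for i in range(1,n):
  if st[i,4]>15:print(st[i],ce[i])
C=cloud("side",np.load("pics/side0.npy"))
for c in[C[224:229,354:358],C[270:285,374:386]]:
  print(c.reshape(-1,3).max(0),np.median(c.reshape(-1,3),0))
E
```

```text
[0.5537 0.265 ] 67.6 [0.0361 0.0623] [0.5553 0.2673] [157.3  66.7] [0.0309 0.0294]
[0.549  0.3787] 58.3 [0.0362 0.0643] [0.5502 0.3818] [147.8  57. ] [0.0292 0.0293]
[0.5414 0.1325] 133.3 [0.0384 0.0595] [0.5432 0.1335] [134.3  43.9] [0.0288 0.0312]
[0.3499 0.3471] 90.6 [0.0052 0.1909] [0.3695 0.2362] [90.7  0.5] [0.3792 0.1665]
[0.4289 0.2663] 66.1 [0.037  0.0625] [0.4294 0.2687] [155.5  65.1] [0.0303 0.0278]
[0.4154 0.1372] 21.8 [0.0402 0.0613] [0.4168 0.1394] [112.4  22.5] [0.0301 0.028 ]
roof [[ 0.618  -0.0714  0.061 ]
 [ 0.6215 -0.3797  0.061 ]]
trayfront [[ 0.5159 -0.0928  0.02  ]
 [ 0.5192 -0.361   0.02  ]]
rail [[ 0.3547 -0.1118  0.01  ]
 [ 0.355  -0.1381  0.01  ]
 [ 0.3568 -0.3226  0.01  ]
 [ 0.3571 -0.3452  0.01  ]]
console [[ 0.7463 -0.0711  0.108 ]
 [ 0.7509 -0.3702  0.108 ]
 [ 0.8337 -0.071   0.108 ]
 [ 0.8386 -0.3715  0.108 ]]
knob [[ 0.5621 -0.0524  0.067 ]] tab [[ 0.5344 -0.194   0.055 ]
 [ 0.5352 -0.2557  0.055 ]]
backmid [[ 0.7067 -0.2248  0.02  ]] [[ 0.7055 -0.1404  0.02  ]] [[ 0.708  -0.3101  0.02  ]] frontbottoms [[ 0.5871 -0.1138  0.02  ]
 [ 0.5877 -0.1651  0.02  ]
 [ 0.5892 -0.3369  0.02  ]] lip [[ 0.5824 -0.0904  0.025 ]
 [ 0.5843 -0.3555  0.025 ]]
[338 163  11   8  49] [343.30612245 166.55102041]
[336 170   9   5  22] [339.63636364 172.22727273]
[355 227   4   5  16] [356.125 228.875]
[374 264  13  20 109] [379.90825688 273.96330275]
[0.61189692 0.01988094 0.08160447] [ 0.5601518  -0.05018719  0.07460809]
[ 0.56731331 -0.20488189  1.26862479] [ 0.53061057 -0.23353634  0.02329445]
```

View pics/p0.png

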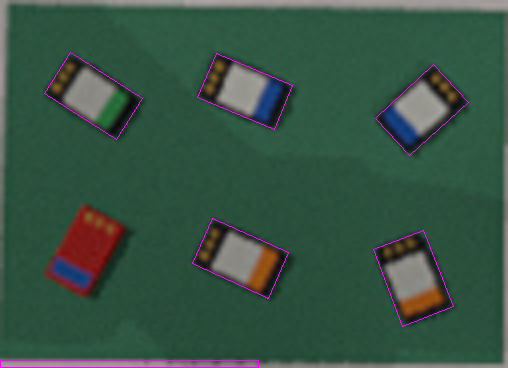

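```bash
cat >> h.py <<'E'
def th():
    q=ctrl.get_obs()["eef_rot"];X=R.from_quat([q[1],q[2],q[3],q[0]]).as_matrix()[:,0];return np.arctan2(X[1],X[0])
def plan(segs,v=5.0,dec=1,p=None,t=None):
    """segs: (x,y,z,theta or None,grip[,v cm/row]) ; prints suggested rows in tool axes, rounded"""
    o=ctrl.get_obs();p=o["eef_pos"].copy() if p is None else np.array(p);t=th() if t is None else t
    print("at",p.round(4),"th",round(t,3),"open",round(o["opening"],3),"t",round(o["time_s"],2),"F",o["wrist_force"].round(1))
    for s in segs:
        T=np.array(s[:3]);tt=t if s[3] is None else s[3];vv=s[5] if len(s)>5 else v
        dth=(tt-t+np.pi)%(2*np.pi)-np.pi
        n=max(1,int(np.ceil(np.linalg.norm(T-p)*100/vv-.05)),int(np.ceil(abs(dth)/.185-.02)));p0=p.copy();t0=t;rows=[]
        for i in range(n):
            g=p0+(T-p0)*(i+1)/n-p
            X=np.array([np.cos(t),np.sin(t),0]);Y=np.array([np.sin(t),-np.cos(t),0])
            d=np.round(np.array([g@X,g@Y,-g[2]])*100,dec)+0.;a=np.round(-(t0+dth*(i+1)/n-t),3 if i==n-1 else 2)+0.
            p=p+(d[0]*X+d[1]*Y+np.array([0,0,-d[2]]))/100;t-=a
            rows.append(f"{d[0]:g} {d[1]:g} {d[2]:g} {a:g} {s[4]:g}")
        print(n,"; ".join(rows))
E
python3 - <<'E'
from h import *
plan([(.562,-.052,.13,.012,.5),(.562,-.052,.066,.012,.5,2)])
E
```

```text
at [ 0.1626 -0.551   0.2475] th -1.284 open 1.0 t 0.1 F [-0.8 -0.1 -0.8]
13 -2.8 -4 0.9 -0.1 0.5; -2.4 -4.3 0.9 -0.1 0.5; -2 -4.5 0.9 -0.1 0.5; -1.5 -4.7 0.9 -0.1 0.5; -1 -4.8 0.9 -0.1 0.5; -0.5 -4.9 0.9 -0.1 0.5; 0 -4.9 0.9 -0.1 0.5; 0.4 -4.9 0.9 -0.1 0.5; 0.9 -4.9 0.9 -0.1 0.5; 1.4 -4.7 0.9 -0.1 0.5; 1.9 -4.5 0.9 -0.1 0.5; 2.3 -4.3 0.9 -0.1 0.5; 2.8 -4.1 0.9 -0.096 0.5
4 0 0 1.6 0 0.5; 0 0 1.6 0 0.5; 0 0 1.6 0 0.5; 0 0 1.6 0 0.5
```

Emit:
servo_tool(increments="-2.8 -4 0.9 -0.1 0.5; -2.4 -4.3 0.9 -0.1 0.5; -2 -4.5 0.9 -0.1 0.5; -1.5 -4.7 0.9 -0.1 0.5; -1 -4.8 0.9 -0.1 0.5; -0.5 -4.9 0.9 -0.1 0.5; 0 -4.9 0.9 -0.1 0.5; 0.4 -4.9 0.9 -0.1 0.5; 0.9 -4.9 0.9 -0.1 0.5; 1.4 -4.7 0.9 -0.1 0.5")

```text
time_s: 1.35
eef_pos: [0.4703, -0.1656, 0.1578]
eef_rot: [-0.0, 0.99, -0.14, -0.0]
wrist_force: [0.2, -1.8, 0.6]
opening: 0.503
```

Run:
```python
from h import *
plan([(.562,-.052,.13,.012,.5),(.562,-.052,.066,.012,.5,2)])
```

```text
at [ 0.4703 -0.1656  0.1578] th -0.281 open 0.503 t 1.35 F [ 0.2 -1.8  0.6]
3 1.9 -4.5 0.9 -0.1 0.5; 2.3 -4.3 1 -0.1 0.5; 2.7 -4 0.9 -0.093 0.5
4 0 0 1.6 0 0.5; 0 0 1.6 0 0.5; 0 0 1.6 0 0.5; 0 0 1.6 0 0.5
```

Emit:
servo_tool(increments="1.9 -4.5 0.9 -0.1 0.5; 2.3 -4.3 1 -0.1 0.5; 2.7 -4 0.9 -0.093 0.5; 0 0 1.5 0 0.5; 0 0 1.5 0 0.5; 0 0 0 0 0.5")

```text
time_s: 2.1
eef_pos: [0.5593, -0.0541, 0.0984]
eef_rot: [-0.001, 1.0, 0.004, -0.002]
wrist_force: [-0.3, 0.8, 0.4]
opening: 0.502
```

Run:
```python
from h import *
s,_=snap("side","s1");crop(s,"s1c",290,440,150,290,5)
plan([(.562,-.052,.068,.012,.5,2)])
print(proj("side",[[.562,-.052,.067],[.562,-.052,.043]]))
```

```text
at [ 0.56   -0.0545  0.0994] th 0.007 open 0.497 t 2.15 F [-0.1 -0.2  0.8]
2 0.1 -0.1 1.6 0 0.5; 0.1 -0.1 1.5 -0.005 0.5
[[355.92576904 227.88899835]
 [355.65289323 232.93996009]]
```

View pics/s1c.png

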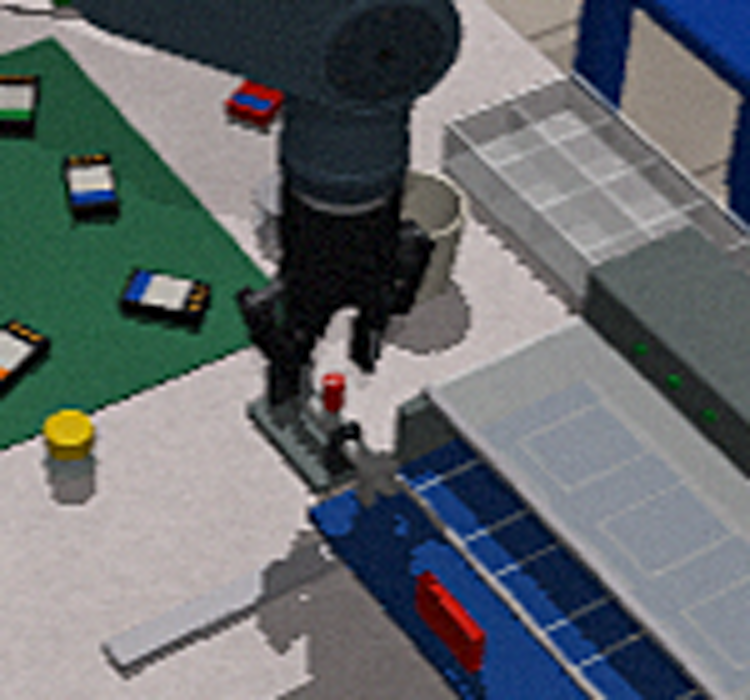

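Emit:
servo_tool(increments="0.1 -0.1 1.6 0 0.5; 0.1 -0.1 1.5 0 0.5; 0 0 0 0 0.1; 0 0 0 0 0.1; 0 0 0 0 0.1; 0 0 0 0 0.1")

```text
time_s: 2.9
eef_pos: [0.5636, -0.0515, 0.0688]
eef_rot: [0.0, 1.0, 0.004, 0.0]
wrist_force: [5.0, -0.3, -11.3]
opening: 0.148
```

Emit:
servo_tool(increments="0 0 0 0 0; 0 -0.7 0 0 0; 0 -0.7 0 0 0; 0 -0.7 0 0 0; 0 -0.7 0 0 0; 0 -0.7 0 0 0; 0 -0.7 0 0 0; 0 0 0 0 0")

```text
time_s: 3.9
eef_pos: [0.563, -0.01, 0.0689]
eef_rot: [0.001, 1.0, 0.005, 0.0]
wrist_force: [4.1, -2.8, -11.4]
opening: 0.153
```

Run:
```python
from h import *
print(ctrl.get_obs()["wrist_force"],ctrl.get_obs()["opening"],ctrl.get_obs()["eef_pos"])
s,_=snap("side","s2");crop(s,"s2c",290,440,150,290,5)
```

```text
[  4.12668205  -2.7931415  -11.37404242] 0.15267663360274059 [ 0.56297528 -0.01002602  0.06887212]
```

View pics/s2c.png

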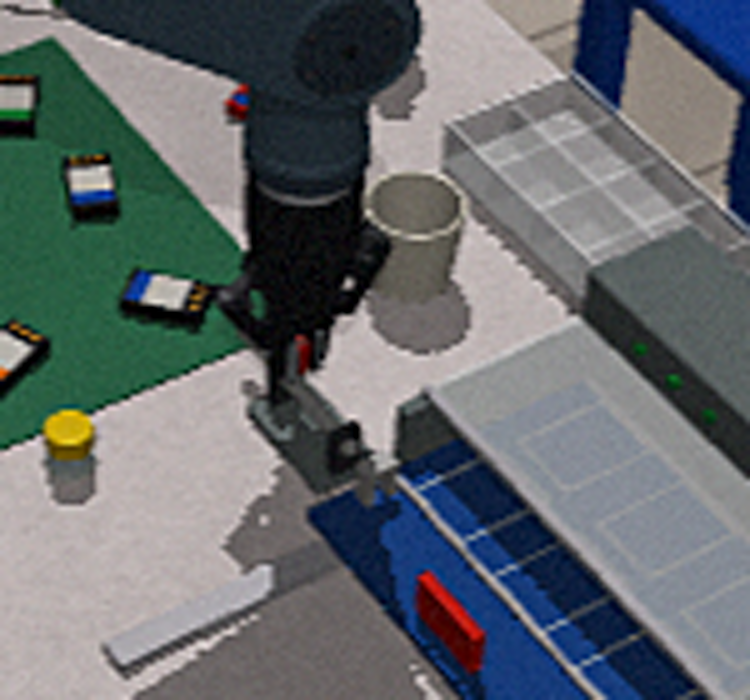

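Emit:
servo_tool(increments="0 -0.3 0 0 0; 0 -0.3 0 0 0; 0 0 0 0 0")

```text
time_s: 4.32
eef_pos: [0.563, -0.0096, 0.0689]
eef_rot: [0.005, 1.0, 0.005, 0.0]
wrist_force: [3.6, -27.8, -14.9]
opening: 0.153
```

Emit:
servo_tool(increments="0 0.4 0 0 0; 0 0 0 0 0.5; 0 0 0 0 0.5; 0 0 0 0 0.5; 0 0 -2.5 0 0.5; 0 0 -3.5 0 0.5; 0 0 0 0 0.5")

```text
time_s: 5.2
eef_pos: [0.5651, -0.0076, 0.1328]
eef_rot: [0.001, 1.0, 0.005, 0.003]
wrist_force: [0.2, 0.8, -0.3]
opening: 0.499
```

Run:
```python
from h import *
b,_=snap("top","t3");crop(b,"t3c",330,430,150,220,6)
plan([(.535,-.225,.12,.012,.5),(.535,-.225,.050,.012,.5,2)])
```

```text
at [ 0.5639 -0.0074  0.131 ] th 0.01 open 0.505 t 5.25 F [-0.1 -0.4 -0.1]
5 -0.6 4.3 0.2 0 0.5; -0.6 4.4 0.2 0 0.5; -0.7 4.3 0.3 0 0.5; -0.6 4.4 0.2 0 0.5; -0.6 4.3 0.2 -0.002 0.5
4 0 0 1.7 0 0.5; 0 0 1.8 0 0.5; 0 0 1.7 0 0.5; 0 0 1.8 0 0.5
```

View pics/t3c.png

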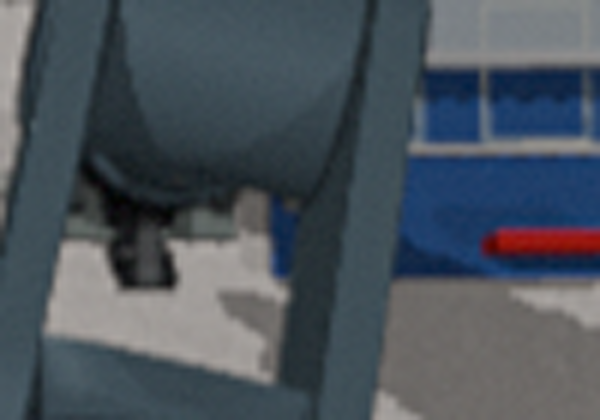

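Emit:
servo_tool(increments="-0.6 4.3 0.2 0 0.5; -0.6 4.4 0.2 0 0.5; -0.7 4.3 0.3 0 0.5; -0.6 4.4 0.2 0 0.5; -0.6 4.3 0.2 0 0.5; 0 0 1 0 0.5; 0 0 1 0 0.5; 0 0 0 0 0.5")

```text
time_s: 6.25
eef_pos: [0.5328, -0.2227, 0.0964]
eef_rot: [-0.001, 1.0, 0.005, -0.002]
wrist_force: [-0.0, -0.2, -0.4]
opening: 0.497
```

Run:
```python
from h import *
s,_=snap("side","s3");crop(s,"s3c",300,450,170,310,5)
plan([(.535,-.225,.050,.012,.5,2)])
h=cv2.cvtColor(s,cv2.COLOR_BGR2HSV)
r=(((h[...,0]<8)|(h[...,0]>172))&(h[...,1]>170)&(h[...,2]>70)).astype(np.uint8)
n,l,st,ce=cv2.connectedComponentsWithStats(r)
for i in range(1,n):
  if st[i,4]>10:print(st[i],ce[i])
print(proj("side",[[.565,-.01,.067],[.565,-.01,.043]]))
```

```text
at [ 0.5334 -0.2231  0.0972] th 0.011 open 0.503 t 6.3 F [ 0.  -0.3 -0.1]
3 0.1 0.1 1.6 0 0.5; 0 0 1.5 0 0.5; 0.1 0.1 1.6 -0.001 0.5
[248 153  13   7  55] [253.83636364 155.85454545]
[257 177  16   8  89] [265.26966292 180.48314607]
[218 199  17  10  82] [226.7804878  203.63414634]
[347 218   5   7  20] [349.05 221.35]
[374 265  13  19  88] [380.40909091 274.22727273]
[[349.80212675 219.71069265]
 [349.59257705 224.75805663]]
```

View pics/s3c.png

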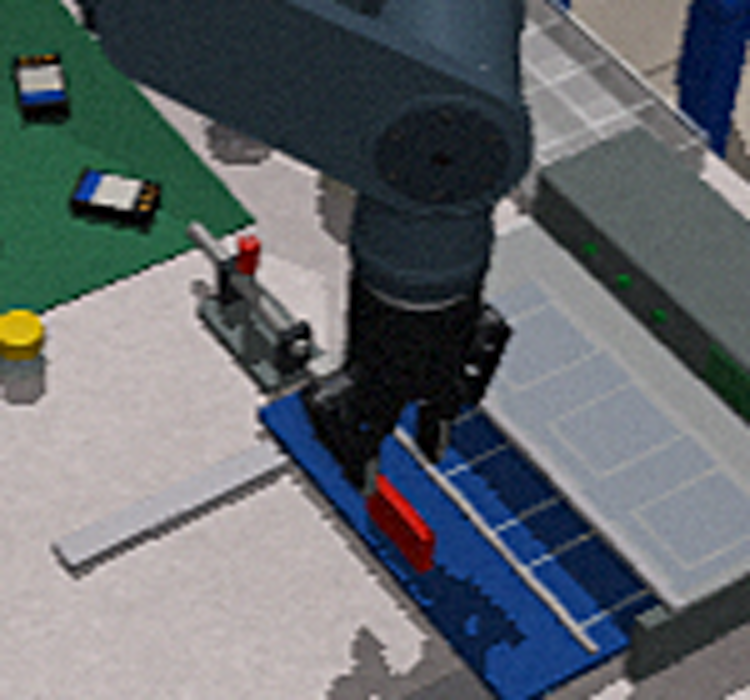

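Emit:
servo_tool(increments="0.1 0.1 1.6 0 0.5; 0 0 1.5 0 0.5; 0.1 0.1 1.6 0 0.5; 0 0 0 0 0; 0 0 0 0 0; 0 0 0 0 0; 0 0 0 0 0")

```text
time_s: 7.18
eef_pos: [0.5358, -0.2268, 0.0511]
eef_rot: [0.0, 1.0, 0.005, 0.0]
wrist_force: [2.3, -0.1, -7.0]
opening: 0.107
```

Emit:
servo_tool(increments="-0.8 0 0 0 0; -1.5 0 0 0 0; -1.8 0 0 0 0; -1.8 0 0 0 0; -1.8 0 0 0 0; -1.8 0 0 0 0; -1.8 0 0 0 0; -1.8 0 0 0 0; -1.2 0 0 0 0; -0.5 0 0 0 0")

```text
time_s: 8.43
eef_pos: [0.3865, -0.2292, 0.0512]
eef_rot: [0.001, 1.0, 0.004, 0.0]
wrist_force: [3.6, -6.9, -16.8]
opening: 0.101
```

Emit:
servo_tool(increments="-0.4 0 0 0 0; -0.3 0 0 0 0; 0 0 0 0 0")

```text
time_s: 8.8
eef_pos: [0.3861, -0.2293, 0.0514]
eef_rot: [0.002, 1.0, 0.003, 0.007]
wrist_force: [38.2, -1.3, -43.2]
opening: 0.096
```

Emit:
servo_tool(increments="0.6 0 0 0 0; 0 0 0 0 0.5; 0 0 0 0 0.5; 0 0 0 0 0.5; 0 0 -3 0 0.5; 0 0 -5 0 0.5; 0 0 -4 0 0.5; 0 0 0 0 0.5")

```text
time_s: 9.8
eef_pos: [0.3884, -0.2299, 0.175]
eef_rot: [0.003, 1.0, 0.004, 0.003]
wrist_force: [0.6, -0.1, -0.6]
opening: 0.499
```

Run:
```python
from h import *
b,_=snap("top","t4");snap("side","s4")
for o in packs(b,name="p4"): print(o['c'].round(4),np.degrees(o['ang']).round(1),np.round(o['size'],4),np.round(o['labang'],1))
print(ctrl.get_obs()['eef_pos'])
```

```text
[0.5535 0.2649] 67.4 [0.0365 0.0628] [157.3  66.7]
[0.5484 0.3782] 57.3 [0.0354 0.0632] [147.8  57. ]
[0.5412 0.1323] 132.4 [0.0407 0.0599] [134.3  44. ]
[0.4286 0.2665] 65.1 [0.0359 0.0618] [157.4  67. ]
[0.4156 0.1378] 22.5 [0.0377 0.0601] [112.9  23. ]
[ 0.38661448 -0.22808337  0.17135368]
```

View pics/t4.png

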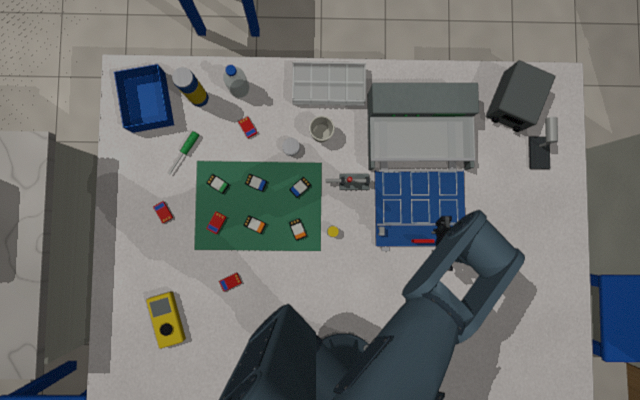

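View pics/s4.png

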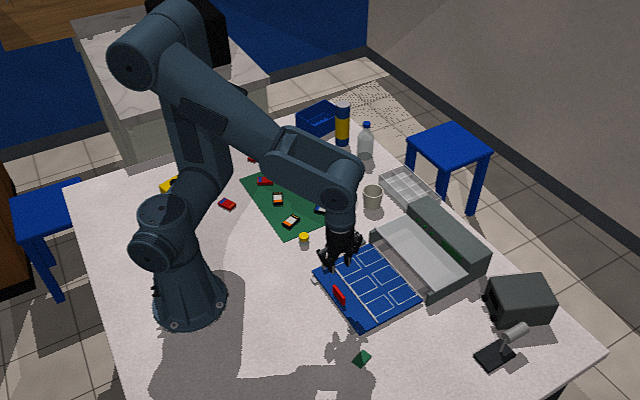

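Run:
```python
from h import *
b=cv2.imread("pics/t4.png");crop(b,"t4c",365,475,160,255,7)
C=cloud("top",np.load("pics/t4.npy"))
for u,v in[(393,184),(420,184),(447,185),(393,211),(420,211),(407,200)]:print(C[v-2:v+3,u-2:u+3].reshape(-1,3).mean(0).round(4))
```

```text
[ 0.5542 -0.1473  0.0165]
[ 0.5551 -0.2287  0.0175]
[ 0.5532 -0.3105  0.0173]
[ 0.4728 -0.1471  0.0166]
[ 0.4738 -0.2284  0.0167]
[ 0.5064 -0.1892  0.0173]
```

View pics/t4c.png

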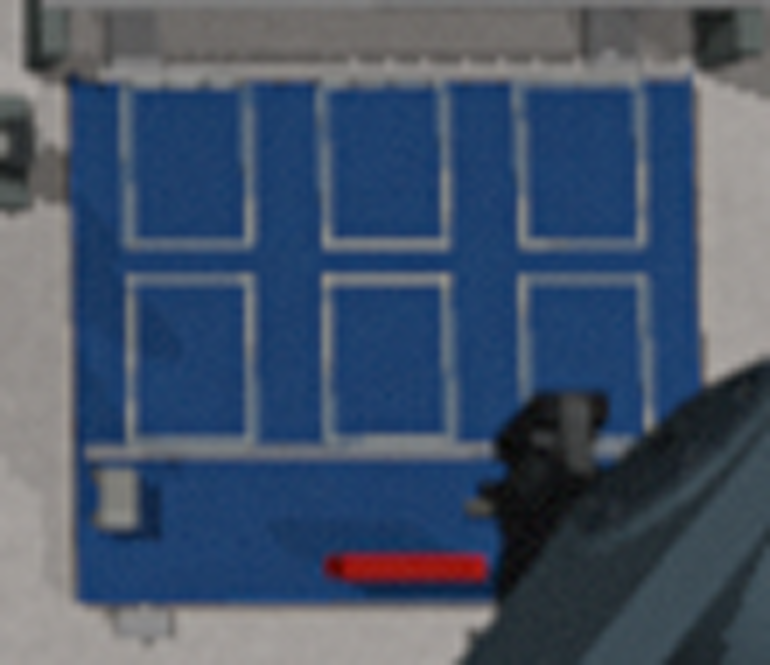

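Run:
```python
from h import *
P=lambda u,z:ray("top",(np.array(u)+.5)/7-.5+[365,160],z)
z=.018
def box(c): return P(c,z)
FL=box([(125,272),(256,272),(256,444),(125,444)]);FM=box([(321,273),(450,272),(456,440),(323,440)])
print(FL.round(4).tolist(),FM.round(4).tolist())
print(FL.mean(0),FM.mean(0))
B=box([(122,248),(255,248),(321,249),(452,249),(519,249),(648,249)]);print(B.round(4))
```

```text
[[0.5102, -0.1151, 0.018], [0.5108, -0.1714, 0.018], [0.4372, -0.1712, 0.018], [0.4365, -0.115, 0.018]] [[0.5107, -0.1994, 0.018], [0.5118, -0.255, 0.018], [0.4398, -0.2571, 0.018], [0.4392, -0.1999, 0.018]]
[ 0.47367194 -0.14317777  0.018     ] [ 0.47539863 -0.22786563  0.018     ]
[[ 0.5205 -0.1138  0.018 ]
 [ 0.5212 -0.171   0.018 ]
 [ 0.5211 -0.1995  0.018 ]
 [ 0.5218 -0.256   0.018 ]
 [ 0.5221 -0.2849  0.018 ]
 [ 0.5228 -0.3407  0.018 ]]
```

Run:
```python
from h import *
plan([(.541,.132,.12,.766,.7,4.6),(.541,.132,.019,.766,.7,2.6)])
```

```text
at [ 0.3866 -0.2281  0.1714] th 0.009 open 0.498 t 9.9 F [-0.1  0.2 -1.6]
9 1.8 -4 0.6 -0.08 0.7; 2 -3.8 0.5 -0.09 0.7; 2.4 -3.7 0.6 -0.08 0.7; 2.7 -3.4 0.6 -0.09 0.7; 3 -3.2 0.6 -0.08 0.7; 3.2 -2.9 0.5 -0.08 0.7; 3.4 -2.6 0.6 -0.09 0.7; 3.7 -2.4 0.6 -0.08 0.7; 3.9 -2 0.5 -0.087 0.7
4 0 0 2.5 0 0.7; 0 0 2.6 0 0.7; 0 0 2.5 0 0.7; 0 0 2.5 0 0.7
```

Emit:
servo_tool(increments="1.8 -4 0.6 -0.08 0.7; 2 -3.8 0.5 -0.09 0.7; 2.4 -3.7 0.6 -0.08 0.7; 2.7 -3.4 0.6 -0.09 0.7; 3 -3.2 0.6 -0.08 0.7; 3.2 -2.9 0.5 -0.08 0.7; 3.4 -2.6 0.6 -0.09 0.7; 3.7 -2.4 0.6 -0.08 0.7; 3.9 -2 0.5 -0.087 0.7; 0 0 3 0 0.7")

```text
time_s: 11.15
eef_pos: [0.5427, 0.1347, 0.0897]
eef_rot: [0.0, 0.927, 0.376, 0.001]
wrist_force: [0.2, 0.6, -0.2]
opening: 0.701
```

Run:
```python
from h import *
s,_=snap("side","s5");crop(s,"s5c",220,370,130,270,5)
plan([(.541,.132,.019,.766,.7,2.6)])
print(proj("side",[[.541,.132,.014]]))
```

```text
at [0.5383 0.1334 0.0843] th 0.768 open 0.698 t 11.2 F [-3.3 -0.3 -4.1]
3 0 0.1 2.2 0 0.7; 0.1 0.1 2.2 0 0.7; 0 0.1 2.1 0.002 0.7
[[322.21317155 208.27612152]]
```

View pics/s5c.png

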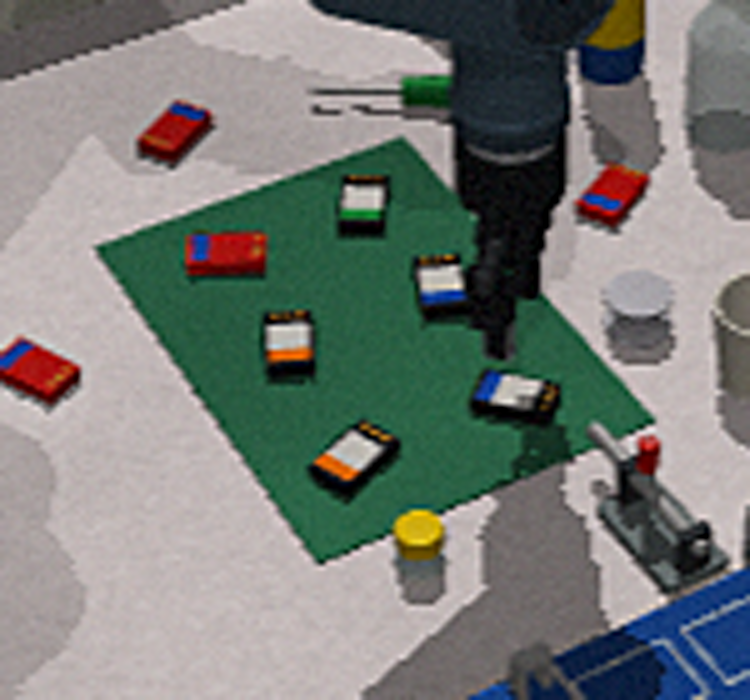

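Emit:
servo_tool(increments="0 0 2.2 0 0.7; 0 0 2.2 0 0.7; 0 0 1.8 0 0.7; 0 0 0 0 0.7; 0 0 0 0 0.7")

```text
time_s: 11.82
eef_pos: [0.5418, 0.132, 0.0287]
eef_rot: [0.0, 0.928, 0.374, 0.0]
wrist_force: [0.9, 0.1, 0.8]
opening: 0.7
```

Emit:
servo_tool(increments="0 0 1 0 0.7; 0 0 0 0 0.2; 0 0 0 0 0.2; 0 0 0 0 0.2; 0 0 0 0 0.2; 0 0 0 0 0.2")

```text
time_s: 12.58
eef_pos: [0.5417, 0.1322, 0.0185]
eef_rot: [0.0, 0.928, 0.374, 0.0]
wrist_force: [-0.1, 0.6, 2.5]
opening: 0.401
```

Run:
```python
from h import *
plan([(.541,.132,.12,None,.2,4),(.557,-.142,.12,1.583,.2,4.6),(.557,-.142,.037,1.583,.2,2.5)],p=[.5415,.132,.0186])
```

```text
at [0.5415 0.132  0.0186] th 0.766 open 0.401 t 12.57 F [-0.1  0.6  2.5]
3 0 0 -3.4 0 0.2; 0 0 -3.4 0 0.2; 0 0 -3.3 0 0.2
6 -3 3.5 0 -0.14 0.2; -3.4 3 0 -0.13 0.2; -3.8 2.5 0 -0.14 0.2; -4.1 2 0 -0.13 0.2; -4.4 1.5 0 -0.14 0.2; -4.5 0.8 0 -0.137 0.2
4 0 0 2.1 0 0.2; 0 0 2 0 0.2; 0 0 2.1 0 0.2; 0 0 2.1 0 0.2
```

Emit:
servo_tool(increments="0 0 -2 0 0.2; 0 0 -4 0 0.2; 0 0 -4.1 0 0.2; -3 3.5 0 -0.14 0.2; -3.4 3 0 -0.13 0.2; -3.8 2.5 0 -0.14 0.2; -4.1 2 0 -0.13 0.2; -4.4 1.5 0 -0.14 0.2; -4.5 0.8 0 -0.137 0.2; 0 0 0 0 0.2")

```text
time_s: 13.82
eef_pos: [0.5574, -0.1456, 0.1208]
eef_rot: [0.001, 0.704, 0.71, 0.0]
wrist_force: [0.2, -0.1, -0.5]
opening: 0.403
```

Emit:
servo_tool(increments="0 0 2.5 0 0.2; 0 0 2.5 0 0.2; 0 0 2 0 0.2; 0 0 0.5 0 0.2; 0 0 0 0 0.2; 0 0 0 0 0.2")

```text
time_s: 14.58
eef_pos: [0.5577, -0.1424, 0.0453]
eef_rot: [0.001, 0.703, 0.711, 0.0]
wrist_force: [0.1, 0.3, -0.5]
opening: 0.405
```

Run:
```python
from h import *
s,_=snap("side","s6");crop(s,"s6c",290,440,180,320,5)
plan([(.557,-.142,.037,1.583,.2,2.5)],dec=2)
```

```text
at [ 0.5577 -0.1425  0.0453] th 1.583 open 0.398 t 14.62 F [ 0.8 -0.3 -1.1]
1 0.05 -0.07 0.83 0 0.2
```

View pics/s6c.png

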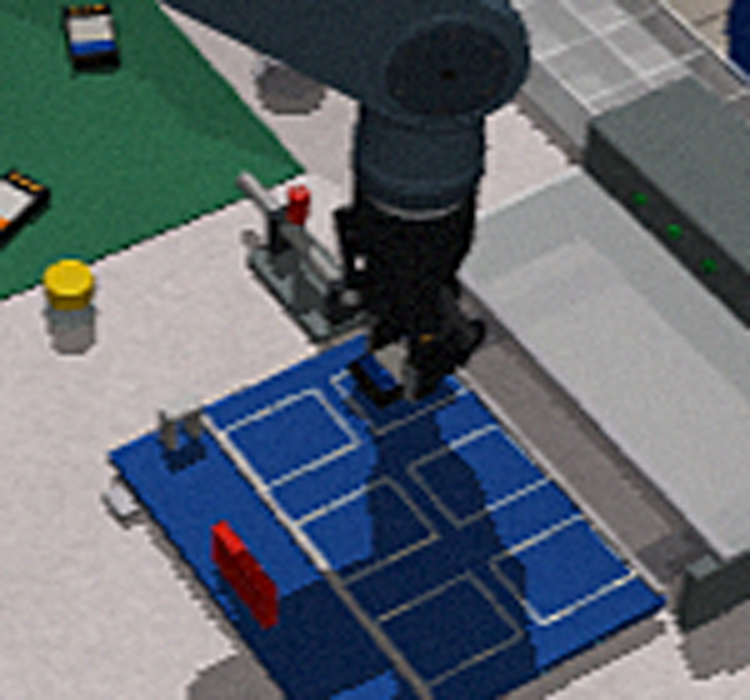

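Emit:
servo_tool(increments="0 0 0.5 0 0.2; 0 0 0.4 0 0.2; 0 0 0 0 0.2")

```text
time_s: 15.0
eef_pos: [0.5566, -0.142, 0.0348]
eef_rot: [-0.0, 0.703, 0.711, -0.0]
wrist_force: [0.3, 0.3, -1.3]
opening: 0.404
```

Emit:
servo_tool(increments="0 0 0 0 0.2; 0 0 0.1 0 0.2; 0 0 0.1 0 0.2; 0 0 0 0 0.2")

```text
time_s: 15.5
eef_pos: [0.5576, -0.1422, 0.0345]
eef_rot: [0.001, 0.703, 0.711, 0.0]
wrist_force: [-1.9, 1.4, 7.5]
opening: 0.4
```

Emit:
servo_tool(increments="0 0 0 0 0.55; 0 0 0 0 0.55; 0 0 0 0 0.55; 0 0 -2 0 0.6; 0 0 -3.5 0 0.7; 0 0 -3 0 0.7")

```text
time_s: 16.25
eef_pos: [0.5574, -0.1424, 0.1208]
eef_rot: [0.001, 0.703, 0.711, 0.0]
wrist_force: [0.1, -0.1, 0.1]
opening: 0.703
```

Run:
```python
from h import *
b,_=snap("top","t7");s,_=snap("side","s7");crop(s,"s7c",290,440,180,320,5)
for o in packs(b,name="p7"): print(o['c'].round(4),np.degrees(o['ang']).round(1),np.round(o['size'],4),np.round(o['labang'],1))
plan([(.4155,.138,.12,1.965,.7,4.6),(.4155,.138,.0185,1.965,.7,3)])
```

```text
[0.5542 0.2652] 66.5 [0.0348 0.0619] [157.3  66.7]
[0.5487 0.3781] 57.9 [0.036  0.0633] [147.8  57. ]
[0.4287 0.2664] 66.5 [0.035  0.0606] [157.4  67. ]
[0.4154 0.1378] 22.5 [0.0378 0.0598] [112.4  22.5]
at [ 0.5598 -0.1435  0.1237] th 1.583 open 0.703 t 16.35 F [-0.   0.3  0.3]
7 4 -2 0.1 -0.05 0.7; 4.2 -1.8 0 -0.06 0.7; 4.2 -1.6 0.1 -0.05 0.7; 4.3 -1.3 0 -0.06 0.7; 4.4 -1.1 0.1 -0.05 0.7; 4.5 -0.9 0 -0.06 0.7; 4.4 -0.5 0.1 -0.052 0.7
4 0 0 2.5 0 0.7; 0 0 2.6 0 0.7; 0 0 2.5 0 0.7; 0.1 0 2.5 0 0.7
```

View pics/s7c.png

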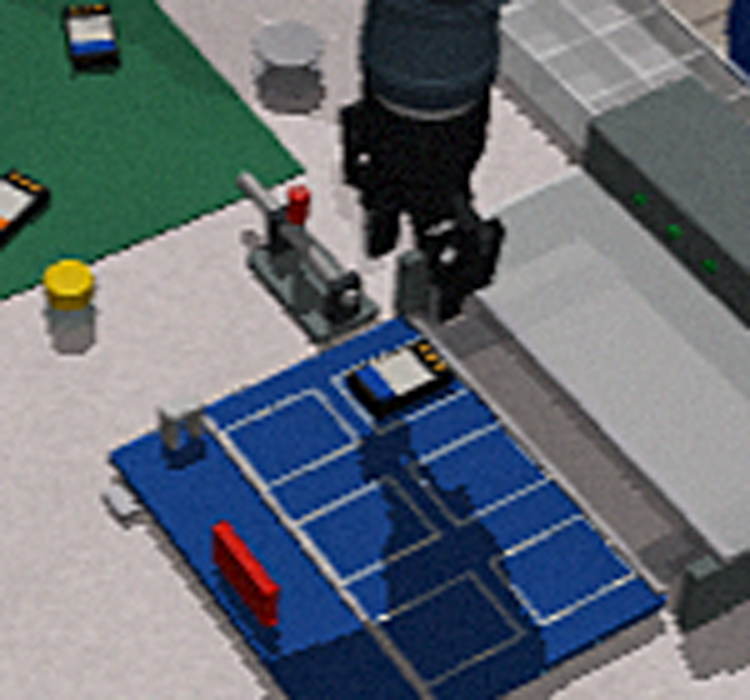

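View pics/t7.png

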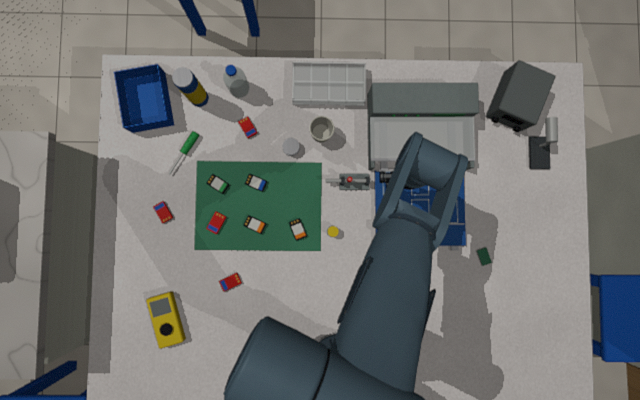

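Emit:
servo_tool(increments="3.9 -1.8 0 -0.05 0.7; 4.2 -1.8 0 -0.06 0.7; 4.2 -1.6 0 -0.05 0.7; 4.3 -1.3 0 -0.06 0.7; 4.4 -1.1 0 -0.05 0.7; 4.5 -0.9 0 -0.06 0.7; 4.4 -0.5 0 -0.052 0.7; 0 0 3 0 0.7; 0 0 3 0 0.7; 0 0 0 0 0.7")

```text
time_s: 17.6
eef_pos: [0.413, 0.1381, 0.0567]
eef_rot: [-0.002, 0.555, 0.832, -0.001]
wrist_force: [-0.7, -0.6, 0.6]
opening: 0.703
```

Emit:
servo_tool(increments="0 0 0 0 0.7; 0 0 0 0 0.7")

```text
time_s: 17.85
eef_pos: [0.4164, 0.138, 0.0596]
eef_rot: [0.001, 0.555, 0.832, 0.001]
wrist_force: [-0.3, 0.0, 0.4]
opening: 0.698
```

Run:
```python
from h import *
s,_=snap("side","s8");crop(s,"s8c",220,370,130,270,5)
plan([(.4155,.138,.0185,1.965,.7,3)])
```

```text
at [0.4162 0.138  0.0595] th 1.965 open 0.706 t 17.9 F [0.2 0.3 0.1]
2 0 0 2 0 0.7; 0 -0.1 2.1 0 0.7
```

View pics/s8c.png

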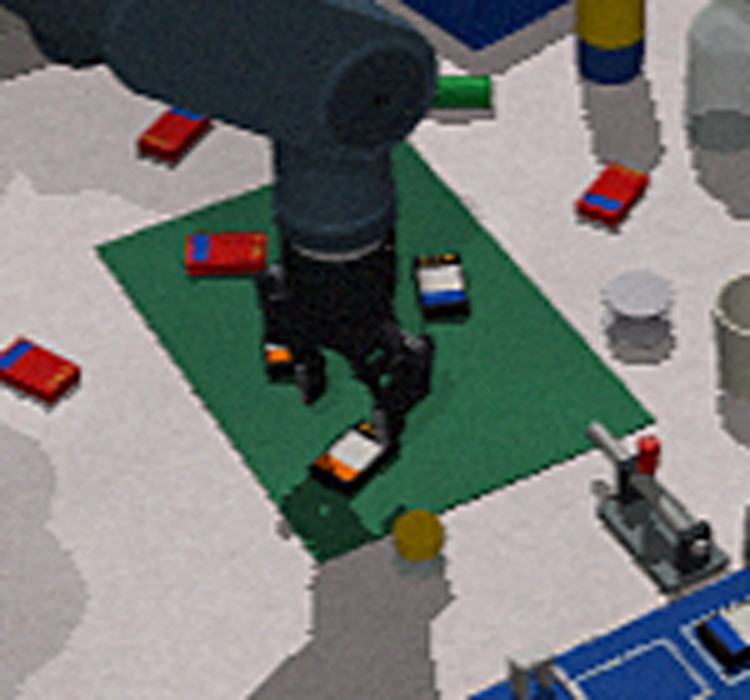

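Emit:
servo_tool(increments="0 0 2 0 0.7; 0 0 1.6 0 0.7; 0 0 0.5 0 0.7; 0 0 0 0 0.7; 0 0 0 0 0.2; 0 0 0 0 0.2; 0 0 0 0 0.2; 0 0 0 0 0.2; 0 0 0 0 0.2")

```text
time_s: 19.02
eef_pos: [0.4161, 0.1381, 0.0183]
eef_rot: [0.001, 0.555, 0.832, 0.001]
wrist_force: [-0.6, -0.0, 4.4]
opening: 0.401
```

Run:
```python
from h import *
plan([(.416,.138,.12,None,.2,4),(.558,-.227,.12,1.583,.2,4.8),(.558,-.227,.035,1.583,.2,2.5)])
```

```text
at [0.4161 0.1381 0.0183] th 1.965 open 0.401 t 19.02 F [-0.6 -0.   4.4]
3 0 0 -3.4 0 0.2; 0 0 -3.4 0 0.2; 0 0 -3.4 0 0.2
9 -4.4 -0.1 0 0.04 0.2; -4.3 0.1 0 0.04 0.2; -4.4 0.2 0 0.05 0.2; -4.3 0.5 0 0.04 0.2; -4.3 0.6 0 0.04 0.2; -4.3 0.8 0 0.04 0.2; -4.2 1 0 0.05 0.2; -4.2 1.2 0 0.04 0.2; -4.1 1.3 0 0.042 0.2
4 0 0 2.1 0 0.2; 0 0 2.2 0 0.2; 0 0 2.1 0 0.2; 0 0 2.1 0 0.2
```

Emit:
servo_tool(increments="0 0 -2.2 0 0.2; 0 0 -4 0 0.2; 0 0 -4 0 0.2; -4.4 -0.1 0 0.04 0.2; -4.3 0.1 0 0.04 0.2; -4.4 0.2 0 0.05 0.2; -4.3 0.5 0 0.04 0.2; -4.3 0.6 0 0.04 0.2; -4.3 0.8 0 0.04 0.2; -4.2 1 0 0.05 0.2")

```text
time_s: 20.27
eef_pos: [0.5261, -0.1474, 0.1197]
eef_rot: [0.0, 0.674, 0.739, 0.0]
wrist_force: [-0.2, 0.8, -0.5]
opening: 0.405
```

Emit:
servo_tool(increments="-4.2 1.2 0 0.04 0.2; -4.1 1.3 0 0.042 0.2; 0 0 0 0 0.2; 0 0 2.5 0 0.2; 0 0 2.5 0 0.2; 0 0 2 0 0.2; 0 0 0.8 0 0.2; 0 0 0 0 0.2; 0 0 0 0 0.2")

```text
time_s: 21.4
eef_pos: [0.5575, -0.2271, 0.0423]
eef_rot: [0.001, 0.703, 0.711, 0.0]
wrist_force: [1.0, 0.1, -0.6]
opening: 0.399
```

Run:
```python
from h import *
s,_=snap("side","s9");crop(s,"s9c",290,440,180,320,5)
plan([(.558,-.227,.035,1.583,.2,2.5)],dec=2)
```

```text
at [ 0.5575 -0.2272  0.0423] th 1.583 open 0.4 t 21.45 F [ 0.1  0.6 -0.4]
1 0.02 0.05 0.73 0 0.2
```

View pics/s9c.png

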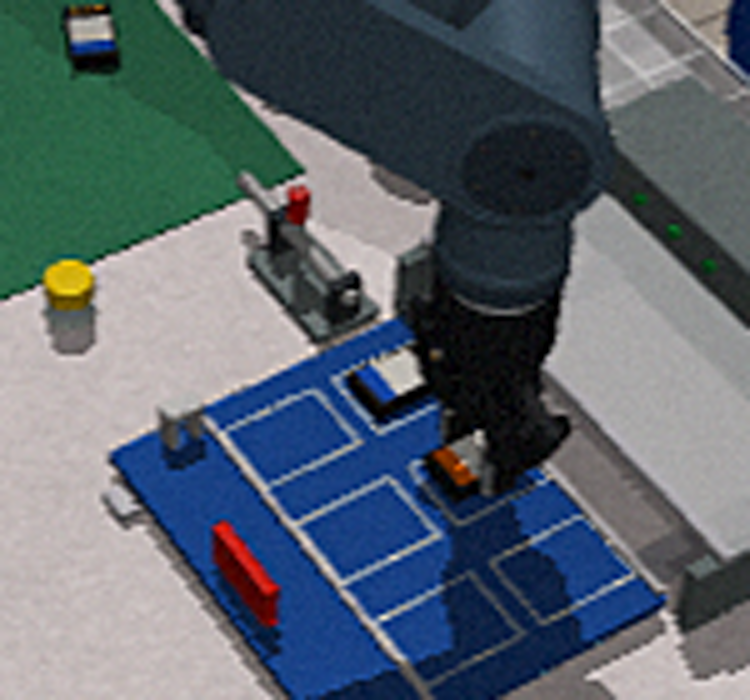

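Emit:
servo_tool(increments="0 0 0.4 0 0.2; 0 0 0.3 0 0.2; 0 0 0 0 0.2; 0 0 0 0 0.2; 0 0 0 0 0.55; 0 0 0 0 0.55; 0 0 0 0 0.55; 0 0 -2 0 0.6; 0 0 -3.5 0 0.7; 0 0 -3 0 0.7")

```text
time_s: 22.7
eef_pos: [0.5573, -0.2271, 0.122]
eef_rot: [0.001, 0.703, 0.711, 0.0]
wrist_force: [0.6, 0.3, 0.4]
opening: 0.698
```

Run:
```python
from h import *
b,_=snap("top","t10");s,_=snap("side","s10");crop(s,"s10c",290,440,180,320,5)
for o in packs(b,name="p10"): print(o['c'].round(4),np.degrees(o['ang']).round(1),np.round(o['size'],4),np.round(o['labang'],1))
plan([(.554,.265,.12,np.radians(157),.7,4.8),(.554,.265,.0185,None,.7,3)],p=[.5575,-.2272,.1205],t=1.583)
```

```text
[0.5541 0.265 ] 67.4 [0.0346 0.0608] [157.6  67. ]
[0.5484 0.3782] 57.7 [0.0353 0.0626] [147.8  57. ]
[0.4285 0.2663] 66.1 [0.0351 0.0601] [157.   66.6]
at [ 0.5575 -0.2272  0.1205] th 1.583 open 0.697 t 22.8 F [ 1.  -0.6  0.5]
11 4.5 0 0 -0.11 0.7; 4.4 0.5 0 -0.1 0.7; 4.4 1 0 -0.11 0.7; 4.2 1.4 0 -0.1 0.7; 4.1 1.9 0 -0.11 0.7; 3.9 2.2 0 -0.1 0.7; 3.6 2.7 0 -0.11 0.7; 3.2 3 0 -0.1 0.7; 3 3.4 0 -0.11 0.7; 2.6 3.6 0 -0.1 0.7; 2.2 3.9 0.1 -0.107 0.7
4 0 0 2.5 0 0.7; 0 0 2.5 0 0.7; 0 0 2.6 0 0.7; 0 0 2.5 0 0.7
```

View pics/s10c.png

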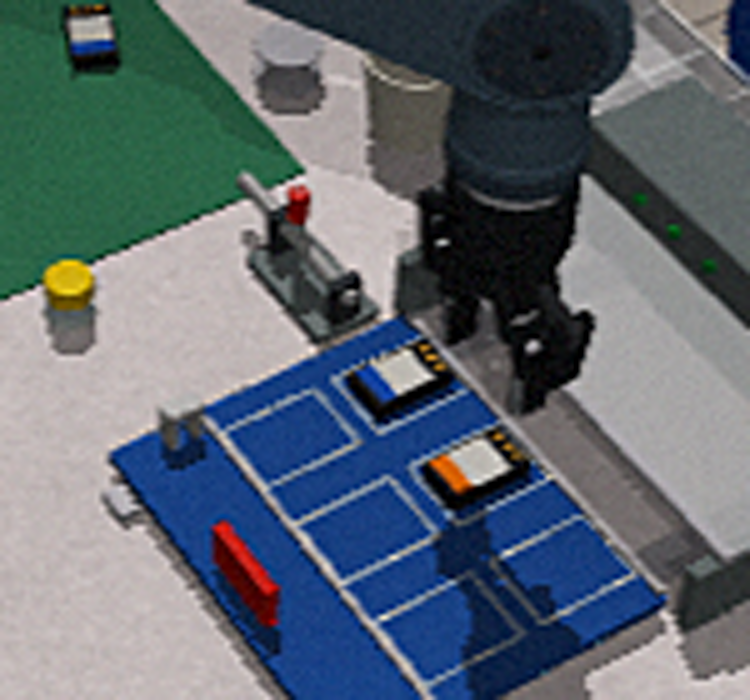

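Emit:
servo_tool(increments="4.5 0 0 -0.11 0.7; 4.4 0.5 0 -0.1 0.7; 4.4 1 0 -0.11 0.7; 4.2 1.4 0 -0.1 0.7; 4.1 1.9 0 -0.11 0.7; 3.9 2.2 0 -0.1 0.7; 3.6 2.7 0 -0.11 0.7; 3.2 3 0 -0.1 0.7; 3 3.4 0 -0.11 0.7; 2.6 3.6 0 -0.1 0.7")

```text
time_s: 24.05
eef_pos: [0.5531, 0.2219, 0.1195]
eef_rot: [0.0, 0.25, 0.968, -0.0]
wrist_force: [1.2, 0.3, 0.5]
opening: 0.703
```

Emit:
servo_tool(increments="2.2 3.9 0 -0.107 0.7; 0 0 3 0 0.7; 0 0 3 0 0.7; 0 0 0 0 0.7; 0 0 0 0 0.7; 0 0 0 0 0.7")

```text
time_s: 24.8
eef_pos: [0.5544, 0.2653, 0.0611]
eef_rot: [0.001, 0.2, 0.98, 0.001]
wrist_force: [-0.0, 0.0, 0.7]
opening: 0.699
```

Run:
```python
from h import *
s,_=snap("side","s11");crop(s,"s11c",220,370,130,270,5)
plan([(.554,.265,.0185,np.radians(157),.7,3)])
```

```text
at [0.5543 0.2653 0.061 ] th 2.74 open 0.698 t 24.85 F [ 0.2 -1.3  0.6]
2 0 0 2.1 0 0.7; 0 0 2.1 0 0.7
```

View pics/s11c.png

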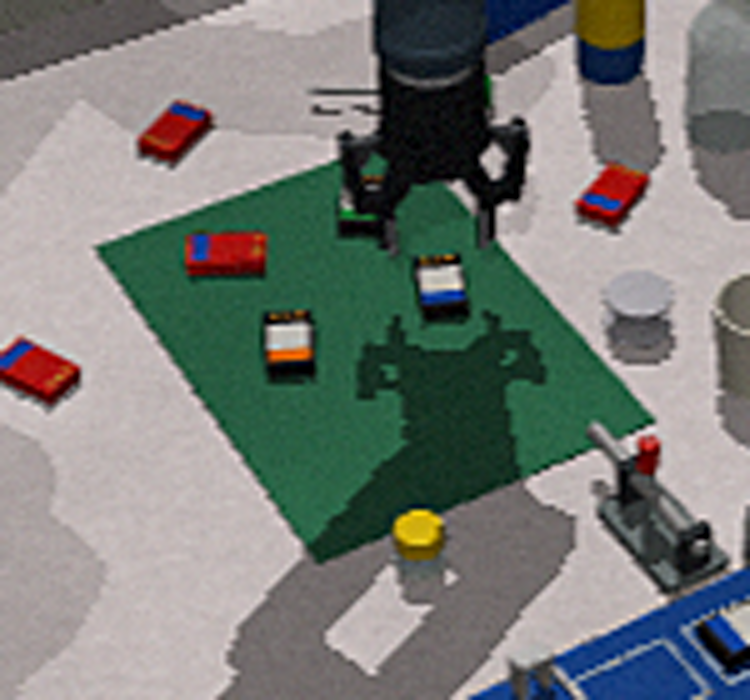

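Emit:
servo_tool(increments="0 0 2 0 0.7; 0 0 1.7 0 0.7; 0 0 0.5 0 0.7; 0 0 0 0 0.7; 0 0 0 0 0.2; 0 0 0 0 0.2; 0 0 0 0 0.2; 0 0 0 0 0.2; 0 0 0 0 0.2")

```text
time_s: 25.98
eef_pos: [0.5541, 0.2655, 0.0184]
eef_rot: [0.001, 0.199, 0.98, 0.0]
wrist_force: [-0.4, -0.0, 5.4]
opening: 0.399
```

Run:
```python
from h import *
plan([(.554,.265,.12,None,.2,4),(.559,-.312,.12,1.583,.2,4.8),(.559,-.312,.035,1.583,.2,2.5)])
```

```text
at [0.5541 0.2655 0.0184] th 2.74 open 0.399 t 25.98 F [-0.4 -0.   5.4]
3 0 0 -3.4 0 0.2; 0 0 -3.4 0 0.2; 0 0 -3.4 0 0.2
12 -1.9 -4.4 0 0.1 0.2; -2.4 -4.2 0 0.09 0.2; -2.7 -4 0 0.1 0.2; -3.1 -3.7 0 0.1 0.2; -3.4 -3.3 0 0.09 0.2; -3.8 -3 0 0.1 0.2; -4 -2.7 0 0.09 0.2; -4.3 -2.3 0 0.1 0.2; -4.4 -1.8 0 0.1 0.2; -4.6 -1.4 0 0.09 0.2; -4.7 -0.9 0 0.1 0.2; -4.8 -0.5 0 0.097 0.2
4 0 0 2.1 0 0.2; 0 0 2.2 0 0.2; 0 0 2.1 0 0.2; 0 0 2.1 0 0.2
```

Emit:
servo_tool(increments="0 0 -2.2 0 0.2; 0 0 -4 0 0.2; 0 0 -4 0 0.2; -1.9 -4.4 0 0.1 0.2; -2.4 -4.2 0 0.09 0.2; -2.7 -4 0 0.1 0.2; -3.1 -3.7 0 0.1 0.2; -3.4 -3.3 0 0.09 0.2; -3.8 -3 0 0.1 0.2; -4 -2.7 0 0.09 0.2")

```text
time_s: 27.22
eef_pos: [0.5559, -0.0733, 0.1206]
eef_rot: [0.001, 0.512, 0.859, 0.0]
wrist_force: [0.3, 0.5, -0.1]
opening: 0.4
```

Emit:
servo_tool(increments="-4.3 -2.3 0 0.1 0.2; -4.4 -1.8 0 0.1 0.2; -4.6 -1.4 0 0.09 0.2; -4.7 -0.9 0 0.1 0.2; -4.8 -0.5 0 0.097 0.2; 0 0 2 0 0.2; 0 0 3 0 0.2; 0 0 2.8 0 0.2; 0 0 0 0 0.2; 0 0 0 0 0.2")

```text
time_s: 28.48
eef_pos: [0.5587, -0.3118, 0.0424]
eef_rot: [0.0, 0.702, 0.712, 0.0]
wrist_force: [0.8, -0.2, -0.7]
opening: 0.4
```

Run:
```python
from h import *
s,_=snap("side","s12");crop(s,"s12c",290,440,180,320,5)
plan([(.559,-.312,.035,1.583,.2,2.5)],dec=2)
```

```text
at [ 0.5591 -0.3123  0.0429] th 1.584 open 0.402 t 28.52 F [ 0.1 -0.5 -0.9]
1 0.03 -0.01 0.79 0.001 0.2
```

View pics/s12c.png

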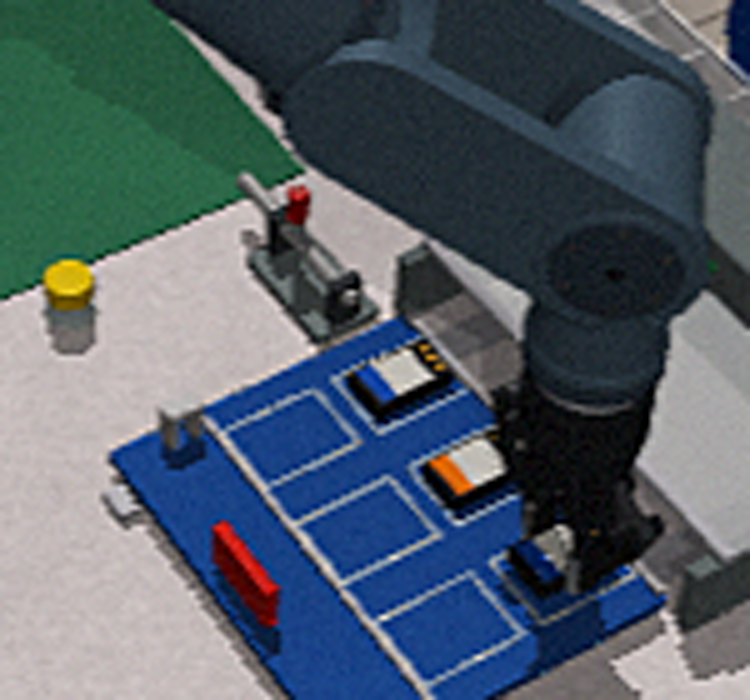

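Emit:
servo_tool(increments="0 0 0.4 0 0.2; 0 0 0.4 0 0.2; 0 0 0 0 0.2; 0 0 0 0 0.2; 0 0 0 0 0.55; 0 0 0 0 0.55; 0 0 0 0 0.55; 0 0 -2 0 0.6; 0 0 -3.5 0 0.7; 0 0 -3 0 0.7")

```text
time_s: 29.78
eef_pos: [0.5587, -0.3126, 0.121]
eef_rot: [0.001, 0.703, 0.711, 0.0]
wrist_force: [0.6, -0.2, -0.7]
opening: 0.699
```

Run:
```python
from h import *
b,_=snap("top","t13");s,_=snap("side","s13");crop(s,"s13c",290,440,180,320,5)
for o in packs(b,name="p13"): print(o['c'].round(4),np.degrees(o['ang']).round(1),np.round(o['size'],4),np.round(o['labang'],1))
plan([(.4285,.2665,.12,np.radians(156.5),.7,4.8),(.4285,.2665,.0185,None,.7,3)],p=[.559,-.312,.12],t=1.583)
```

```text
[0.5487 0.3781] 58.3 [0.0352 0.0614] [147.8  57. ]
[0.4283 0.266 ] 66.3 [0.0343 0.0595] [154.5  64.2]
at [ 0.559 -0.312  0.12 ] th 1.583 open 0.701 t 29.88 F [ 0.1 -0.6 -0.2]
13 4.5 -0.9 0 -0.09 0.7; 4.5 -0.6 0 -0.09 0.7; 4.6 -0.1 0 -0.09 0.7; 4.5 0.2 0 -0.08 0.7; 4.5 0.7 0 -0.09 0.7; 4.5 1 0 -0.09 0.7; 4.3 1.5 0 -0.09 0.7; 4.2 1.8 0 -0.09 0.7; 4 2.2 0 -0.09 0.7; 3.8 2.5 0 -0.08 0.7; 3.6 2.8 0 -0.09 0.7; 3.3 3.2 0 -0.09 0.7; 3 3.4 0 -0.088 0.7
4 0 0 2.5 0 0.7; 0 0 2.6 0 0.7; 0 0 2.5 0 0.7; 0 0 2.6 0 0.7
```

View pics/s13c.png

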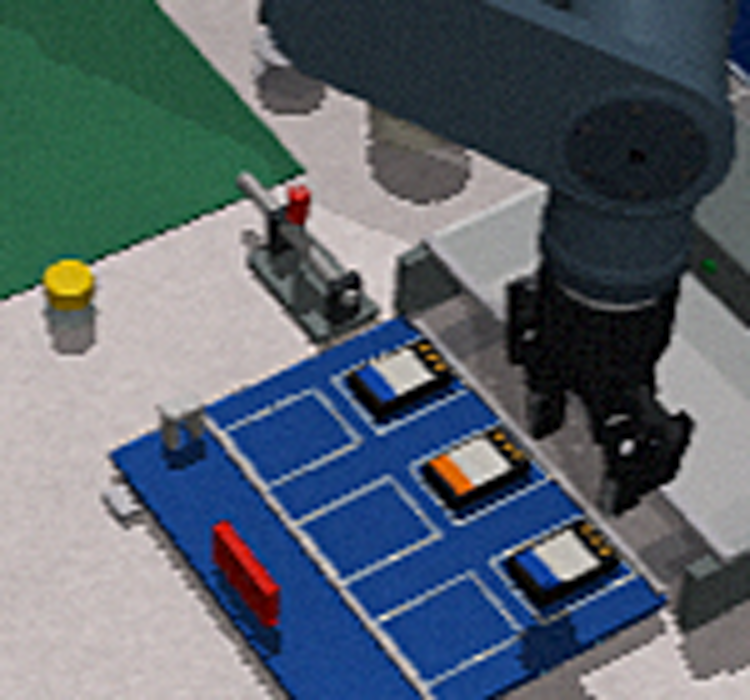

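View pics/p13.png

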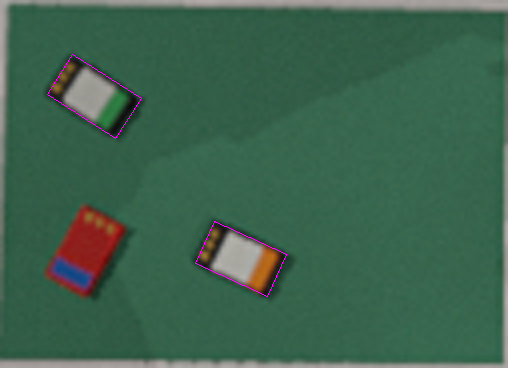

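Emit:
servo_tool(increments="4.5 -0.9 0 -0.09 0.7; 4.5 -0.6 0 -0.09 0.7; 4.6 -0.1 0 -0.09 0.7; 4.5 0.2 0 -0.08 0.7; 4.5 0.7 0 -0.09 0.7; 4.5 1 0 -0.09 0.7; 4.3 1.5 0 -0.09 0.7; 4.2 1.8 0 -0.09 0.7; 4 2.2 0 -0.09 0.7; 3.8 2.5 0 -0.08 0.7")

```text
time_s: 31.12
eef_pos: [0.4571, 0.1343, 0.1185]
eef_rot: [0.0, 0.332, 0.943, 0.0]
wrist_force: [0.5, -0.4, -0.4]
opening: 0.699
```

Emit:
servo_tool(increments="3.6 2.8 0 -0.09 0.7; 3.3 3.2 0 -0.09 0.7; 3 3.4 0 -0.088 0.7; 0 0 3 0 0.7; 0 0 3 0 0.7; 0 0 0 0 0.7; 0 0 0 0 0.7; 0 0 0 0 0.7")

```text
time_s: 32.12
eef_pos: [0.4286, 0.2667, 0.0597]
eef_rot: [0.001, 0.204, 0.979, 0.001]
wrist_force: [-0.0, -0.0, 0.8]
opening: 0.704
```

Run:
```python
from h import *
s,_=snap("side","s14");crop(s,"s14c",220,370,130,270,5)
plan([(.4285,.2665,.0185,np.radians(156),.7,3)])
```

```text
at [0.4285 0.2667 0.0596] th 2.731 open 0.701 t 32.17 F [-0.  -0.   0.3]
2 0 0 2.1 0 0.7; 0 0 2 0.008 0.7
```

View pics/s14c.png

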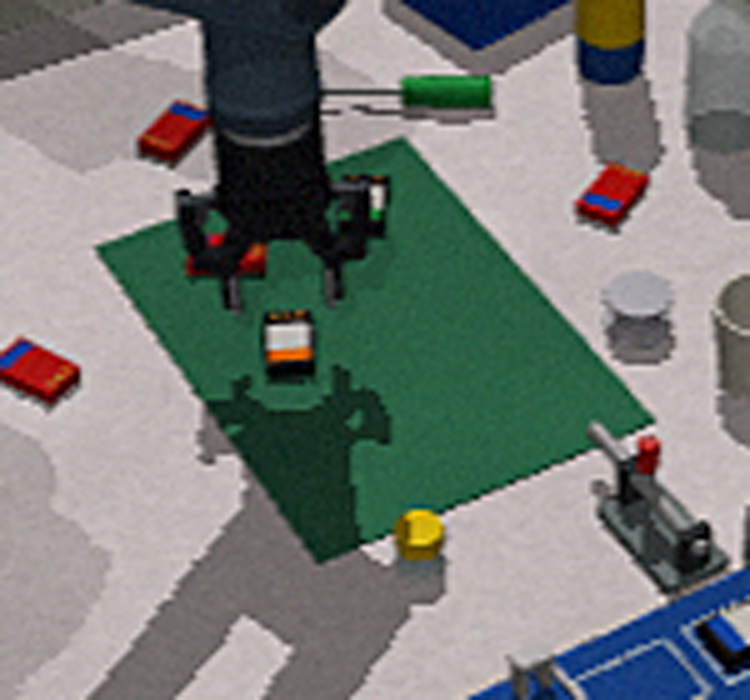

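Emit:
servo_tool(increments="0 0 2 0 0.7; 0 0 1.6 0 0.7; 0 0 0.5 0 0.7; 0 0 0 0 0.7; 0 0 0 0 0.2; 0 0 0 0 0.2; 0 0 0 0 0.2; 0 0 0 0 0.2; 0 0 0 0 0.2")

```text
time_s: 33.3
eef_pos: [0.4284, 0.2668, 0.0183]
eef_rot: [0.001, 0.204, 0.979, 0.0]
wrist_force: [-1.3, -0.7, 7.1]
opening: 0.404
```

Run:
```python
from h import *
plan([(.4285,.2667,.12,None,.2,4),(.475,-.312,.12,1.583,.2,4.8),(.475,-.312,.035,1.583,.2,2.5)])
```

```text
at [0.4284 0.2668 0.0183] th 2.731 open 0.404 t 33.3 F [-1.3 -0.7  7.1]
3 0 0 -3.4 0 0.2; 0 0 -3.4 0 0.2; 0 0 -3.4 0 0.2
13 -2.1 -3.9 0 0.09 0.2; -2.5 -3.8 0 0.09 0.2; -2.7 -3.5 0 0.08 0.2; -3.1 -3.2 0 0.09 0.2; -3.3 -3 0 0.09 0.2; -3.6 -2.7 0 0.09 0.2; -3.8 -2.3 0 0.09 0.2; -4 -2 0 0.09 0.2; -4.2 -1.6 0 0.08 0.2; -4.3 -1.3 0 0.09 0.2; -4.3 -0.9 0 0.09 0.2; -4.5 -0.5 0 0.09 0.2; -4.4 -0.1 0 0.088 0.2
4 0 0 2.1 0 0.2; 0 0 2.2 0 0.2; 0 0 2.1 0 0.2; 0 0 2.1 0 0.2
```

Emit:
servo_tool(increments="0 0 -2.2 0 0.2; 0 0 -4 0 0.2; 0 0 -4 0 0.2; -2.1 -3.9 0 0.09 0.2; -2.5 -3.8 0 0.09 0.2; -2.7 -3.5 0 0.08 0.2; -3.1 -3.2 0 0.09 0.2; -3.3 -3 0 0.09 0.2; -3.6 -2.7 0 0.09 0.2; -3.8 -2.3 0 0.09 0.2")

```text
time_s: 34.55
eef_pos: [0.4526, -0.0465, 0.1195]
eef_rot: [0.0, 0.494, 0.869, 0.0]
wrist_force: [1.2, -0.8, -0.8]
opening: 0.4
```

Emit:
servo_tool(increments="-4 -2 0 0.09 0.2; -4.2 -1.6 0 0.08 0.2; -4.3 -1.3 0 0.09 0.2; -4.3 -0.9 0 0.09 0.2; -4.5 -0.5 0 0.09 0.2; -4.4 -0.1 0 0.088 0.2; 0 0 0 0 0.2; 0 0 3 0 0.2; 0 0 3 0 0.2; 0 0 1.8 0 0.2")

```text
time_s: 35.8
eef_pos: [0.4729, -0.3104, 0.0397]
eef_rot: [-0.001, 0.702, 0.712, 0.0]
wrist_force: [-0.2, 0.8, -1.5]
opening: 0.402
```

Emit:
servo_tool(increments="0 0 0 0 0.2; 0 0 0 0 0.2")

```text
time_s: 36.05
eef_pos: [0.4743, -0.3123, 0.0423]
eef_rot: [0.001, 0.703, 0.712, 0.0]
wrist_force: [-0.2, -0.8, -0.6]
opening: 0.403
```

Run:
```python
from h import *
s,_=snap("side","s15");crop(s,"s15c",290,440,180,320,5)
plan([(.475,-.312,.035,1.583,.2,2.5)],dec=2)
```

```text
at [ 0.4745 -0.3126  0.0426] th 1.583 open 0.402 t 36.1 F [-0.7  0.3 -0.4]
1 0.06 0.05 0.76 0 0.2
```

View pics/s15c.png

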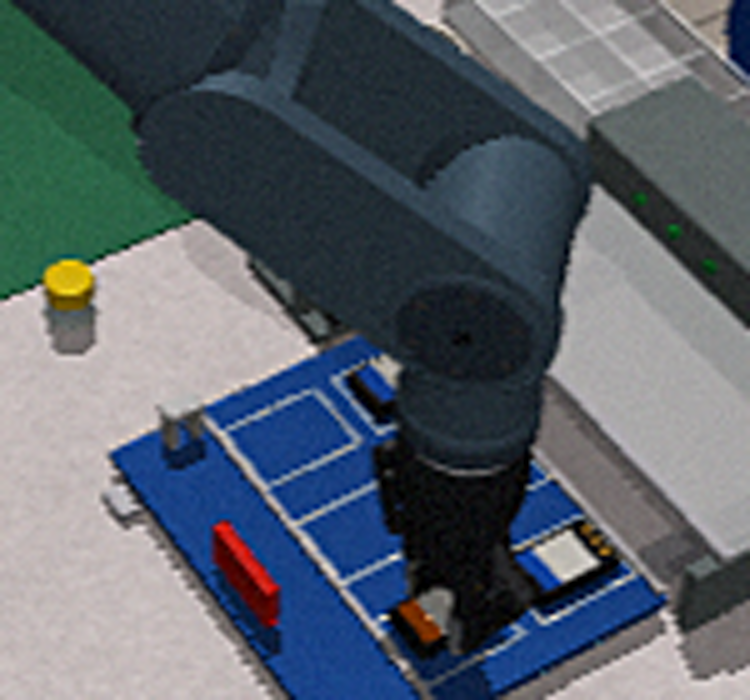

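Emit:
servo_tool(increments="0 0 0.4 0 0.2; 0 0 0.4 0 0.2; 0 0 0 0 0.2; 0 0 0 0 0.2; 0 0 0 0 0.55; 0 0 0 0 0.55; 0 0 0 0 0.55; 0 0 -2 0 0.6; 0 0 -3.5 0 0.7; 0 0 -3 0 0.7")

```text
time_s: 37.35
eef_pos: [0.474, -0.3124, 0.1209]
eef_rot: [0.001, 0.703, 0.711, -0.0]
wrist_force: [0.3, 0.2, 0.3]
opening: 0.696
```

Run:
```python
from h import *
b,_=snap("top","t16");s,_=snap("side","s16");crop(s,"s16c",290,440,180,320,5)
for o in packs(b,name="p16"): print(o['c'].round(4),np.degrees(o['ang']).round(1),np.round(o['size'],4),np.round(o['labang'],1))
plan([(.5485,.378,.12,np.radians(147.5),.7,5),(.5485,.378,.0185,None,.7,3)],p=[.4745,-.3125,.12],t=1.583)
```

```text
[0.5486 0.3783] 57.7 [0.0355 0.063 ] [147.8  57. ]
at [ 0.4745 -0.3125  0.12  ] th 1.583 open 0.702 t 37.45 F [ 0.3 -0.3 -0.4]
14 4.9 0.6 0 -0.07 0.7; 4.9 0.9 0 -0.07 0.7; 4.8 1.3 0 -0.07 0.7; 4.7 1.6 0 -0.07 0.7; 4.6 1.9 0 -0.07 0.7; 4.4 2.3 0 -0.07 0.7; 4.2 2.5 0 -0.08 0.7; 4.1 2.9 0 -0.07 0.7; 3.8 3.1 0 -0.07 0.7; 3.6 3.5 0 -0.07 0.7; 3.4 3.6 0 -0.07 0.7; 3 3.9 0 -0.07 0.7; 2.9 4.1 0 -0.07 0.7; 2.5 4.3 0 -0.071 0.7
4 0 0 2.5 0 0.7; 0 0 2.6 0 0.7; 0 0 2.5 0 0.7; 0 0 2.6 0 0.7
```

View pics/s16c.png

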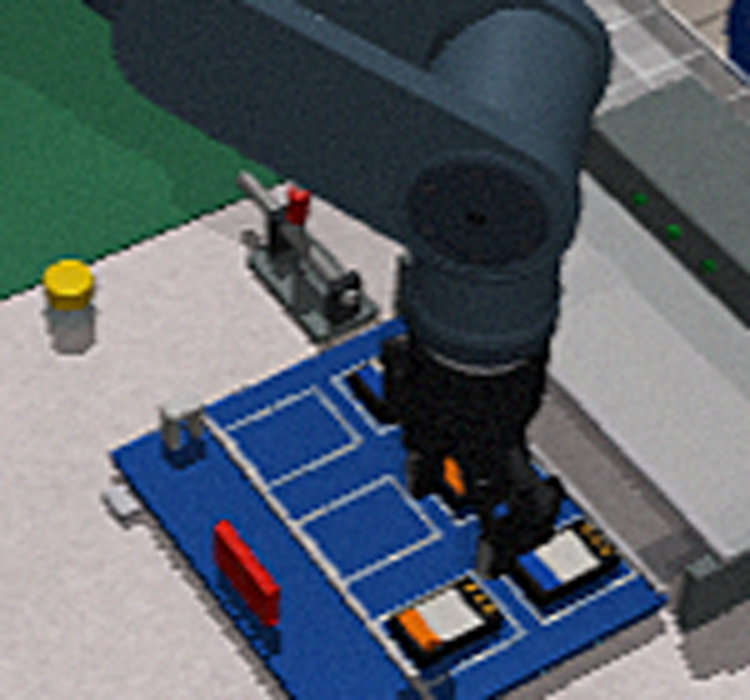

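View pics/t16.png

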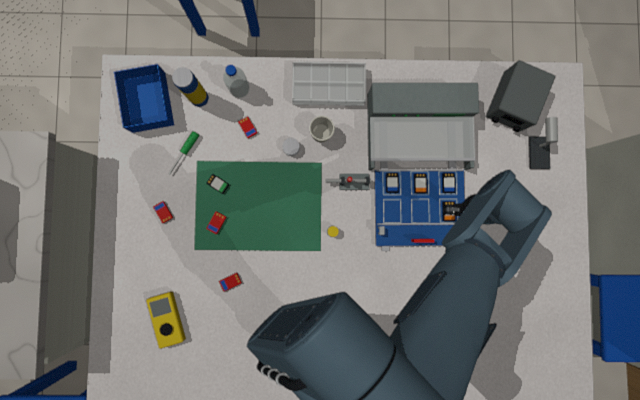

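Emit:
servo_tool(increments="4.9 0.6 0 -0.07 0.7; 4.9 0.9 0 -0.07 0.7; 4.8 1.3 0 -0.07 0.7; 4.7 1.6 0 -0.07 0.7; 4.6 1.9 0 -0.07 0.7; 4.4 2.3 0 -0.07 0.7; 4.2 2.5 0 -0.08 0.7; 4.1 2.9 0 -0.07 0.7; 3.8 3.1 0 -0.07 0.7; 3.6 3.5 0 -0.07 0.7")

```text
time_s: 38.7
eef_pos: [0.5268, 0.1831, 0.1185]
eef_rot: [0.0, 0.411, 0.912, -0.0]
wrist_force: [0.7, -0.5, 0.7]
opening: 0.7
```

Emit:
servo_tool(increments="3.4 3.6 0 -0.07 0.7; 3 3.9 0 -0.07 0.7; 2.9 4.1 0 -0.07 0.7; 2.5 4.3 0 -0.071 0.7; 0 0 3 0 0.7; 0 0 3 0 0.7; 0 0 0 0 0.7; 0 0 0 0 0.7; 0 0 0 0 0.7")

```text
time_s: 39.83
eef_pos: [0.549, 0.3793, 0.0603]
eef_rot: [0.001, 0.28, 0.96, 0.001]
wrist_force: [-0.3, 0.0, 0.4]
opening: 0.703
```

Run:
```python
from h import *
s,_=snap("side","s17");crop(s,"s17c",220,370,130,270,5)
plan([(.5485,.378,.0185,np.radians(147.5),.7,3)])
b,_=snap("top","t17");crop(b,"t17c",365,475,160,255,7)
```

```text
at [0.5488 0.3793 0.0601] th 2.574 open 0.698 t 39.88 F [ 0.  -0.3  0.5]
2 0 -0.1 2.1 0 0.7; 0 0 2.1 -0.001 0.7
```

View pics/s17c.png

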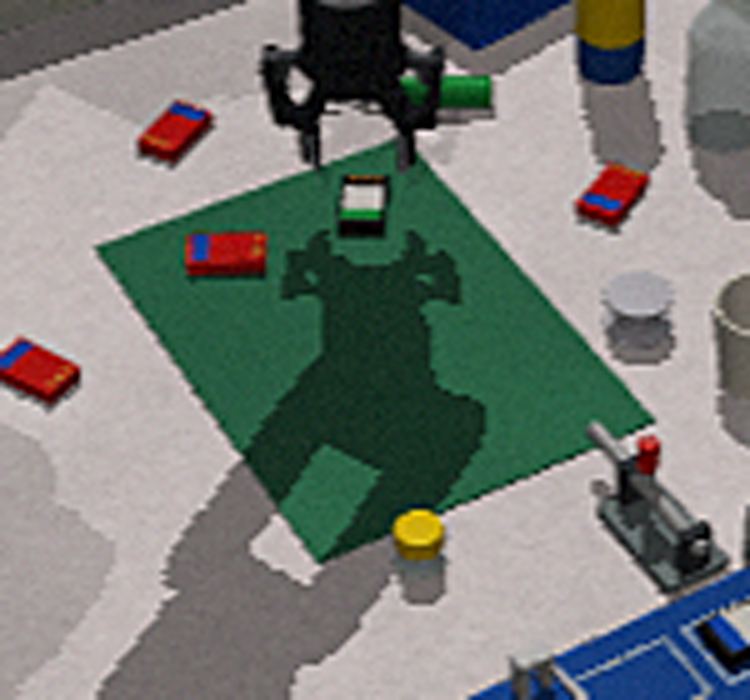

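View pics/t17c.png

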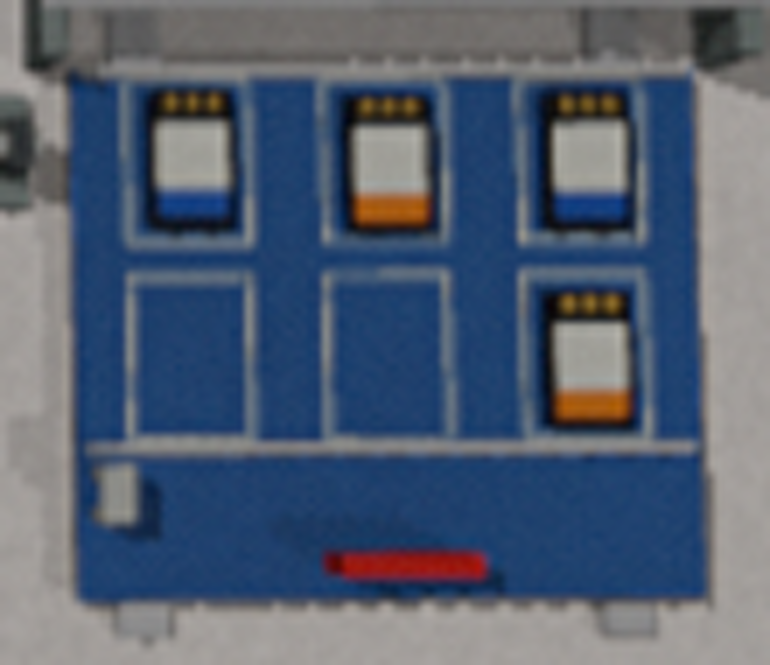

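Emit:
servo_tool(increments="0 -0.1 2 0 0.7; 0 0 1.7 0 0.7; 0 0 0.5 0 0.7; 0 0 0 0 0.7; 0 0 0 0 0.2; 0 0 0 0 0.2; 0 0 0 0 0.2; 0 0 0 0 0.2; 0 0 0 0 0.2")

```text
time_s: 41.05
eef_pos: [0.5486, 0.3791, 0.0184]
eef_rot: [0.001, 0.28, 0.96, 0.001]
wrist_force: [-1.0, -0.4, 9.1]
opening: 0.401
```

Run:
```python
from h import *
o=ctrl.get_obs()['eef_pos']
plan([(o[0],o[1],.12,None,.2,4),(.475,-.228,.12,1.583,.2,4.8),(.475,-.228,.035,1.583,.2,2.5)])
```

```text
at [0.5486 0.3791 0.0184] th 2.574 open 0.401 t 41.05 F [-1.  -0.4  9.1]
3 0 0 -3.4 0 0.2; 0 0 -3.4 0 0.2; 0 0 -3.4 0 0.2
13 -2 -4.2 0 0.08 0.2; -2.4 -4.1 0 0.07 0.2; -2.6 -3.9 0 0.08 0.2; -3 -3.7 0 0.07 0.2; -3.2 -3.4 0 0.08 0.2; -3.4 -3.2 0 0.08 0.2; -3.8 -2.9 0 0.07 0.2; -3.9 -2.6 0 0.08 0.2; -4.1 -2.3 0 0.08 0.2; -4.2 -2 0 0.07 0.2; -4.4 -1.7 0 0.08 0.2; -4.5 -1.3 0 0.07 0.2; -4.6 -1 0 0.081 0.2
4 0 0 2.1 0 0.2; 0 0 2.2 0 0.2; 0 0 2.1 0 0.2; 0 0 2.1 0 0.2
```

Emit:
servo_tool(increments="0 0 -2.2 0 0.2; 0 0 -4 0 0.2; 0 0 -4 0 0.2; -2 -4.2 0 0.08 0.2; -2.4 -4.1 0 0.07 0.2; -2.6 -3.9 0 0.08 0.2; -3 -3.7 0 0.07 0.2; -3.2 -3.4 0 0.08 0.2; -3.4 -3.2 0 0.08 0.2; -3.8 -2.9 0 0.07 0.2")

```text
time_s: 42.3
eef_pos: [0.5077, 0.0494, 0.1194]
eef_rot: [0.001, 0.523, 0.853, 0.0]
wrist_force: [0.1, -0.6, -1.3]
opening: 0.401
```

Emit:
servo_tool(increments="-3.9 -2.6 0 0.08 0.2; -4.1 -2.3 0 0.08 0.2; -4.2 -2 0 0.07 0.2; -4.4 -1.7 0 0.08 0.2; -4.5 -1.3 0 0.07 0.2; -4.6 -1 0 0.081 0.2; 0 0 0 0 0.2; 0 0 3 0 0.2; 0 0 3 0 0.2; 0 0 1.8 0 0.2")

```text
time_s: 43.55
eef_pos: [0.4732, -0.2274, 0.0394]
eef_rot: [-0.001, 0.702, 0.712, -0.0]
wrist_force: [0.7, -0.6, -0.8]
opening: 0.404
```

Emit:
servo_tool(increments="0 0 0 0 0.2; 0 0 0 0 0.2")

```text
time_s: 43.8
eef_pos: [0.4744, -0.2288, 0.0413]
eef_rot: [0.001, 0.703, 0.712, 0.0]
wrist_force: [-0.1, -0.3, -0.7]
opening: 0.405
```

Run:
```python
from h import *
s,_=snap("side","s18");crop(s,"s18c",290,440,180,320,5)
plan([(.475,-.228,.035,1.583,.2,2.5)],dec=2)
```

```text
at [ 0.4746 -0.229   0.0416] th 1.583 open 0.398 t 43.85 F [ 0.3 -0.7 -0.9]
1 0.1 0.04 0.66 0 0.2
```

View pics/s18c.png

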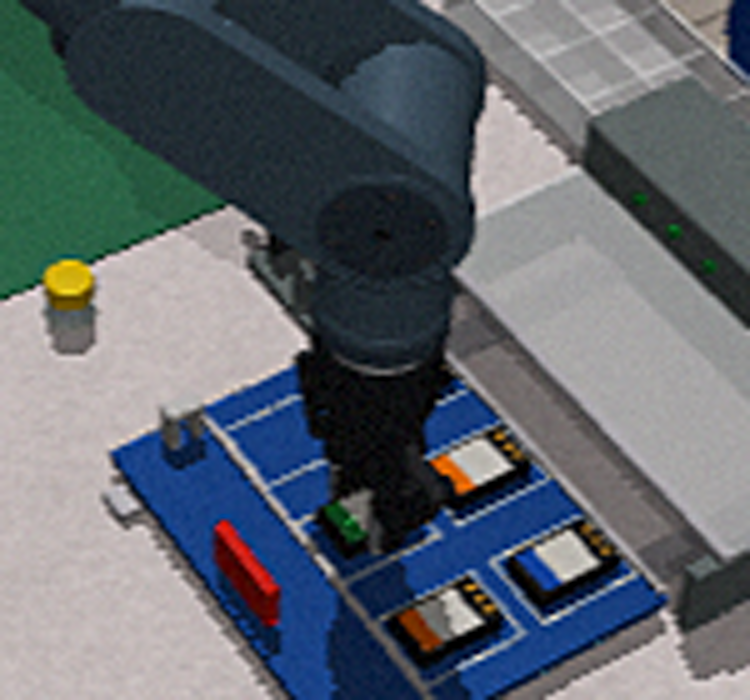

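Emit:
servo_tool(increments="0 0 0.4 0 0.2; 0 0 0.3 0 0.2; 0 0 0 0 0.2; 0 0 0 0 0.2; 0 0 0 0 0.55; 0 0 0 0 0.55; 0 0 0 0 0.55; 0 0 -2 0 0.6; 0 0 -3.5 0 0.6; 0 0 -3 0 0.5")

```text
time_s: 45.1
eef_pos: [0.4736, -0.2286, 0.1192]
eef_rot: [-0.0, 0.703, 0.711, -0.0]
wrist_force: [0.4, -1.0, -1.0]
opening: 0.502
```

Run:
```python
from h import *
b,_=snap("top","t19");s,_=snap("side","s19");crop(s,"s19c",290,440,180,320,5);crop(b,"t19c",365,475,160,255,7)
plan([(.386,-.229,.12,.012,.5,5),(.386,-.229,.05,None,.5,2.4)])
```

```text
at [ 0.4756 -0.2301  0.1217] th 1.583 open 0.5 t 45.2 F [ 0.7 -0.5 -0.6]
9 0 -1 0 0.17 0.5; -0.1 -1 0 0.18 0.5; -0.3 -0.9 0.1 0.17 0.5; -0.5 -0.9 0 0.18 0.5; -0.6 -0.8 0 0.17 0.5; -0.8 -0.6 0 0.18 0.5; -0.8 -0.6 0 0.17 0.5; -0.9 -0.3 0.1 0.18 0.5; -1 -0.2 0 0.171 0.5
3 0 0 2.3 0 0.5; 0 0 2.3 0 0.5; 0 0 2.4 0 0.5
```

View pics/s19c.png

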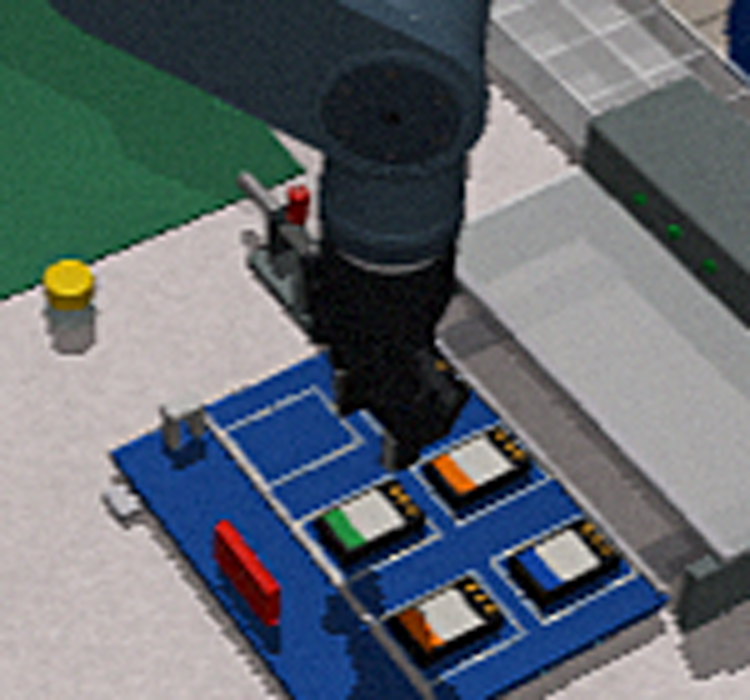

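View pics/t19.png

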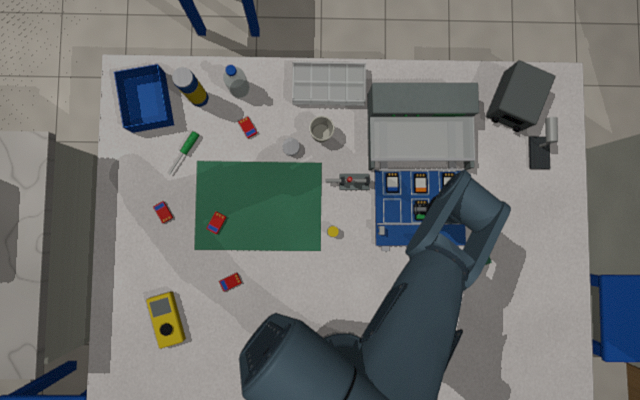

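Emit:
servo_tool(increments="0 -1 0 0.17 0.5; -0.1 -1 0 0.18 0.5; -0.3 -0.9 0 0.17 0.5; -0.5 -0.9 0 0.18 0.5; -0.6 -0.8 0 0.17 0.5; -0.8 -0.6 0 0.18 0.5; -0.8 -0.6 0 0.17 0.5; -0.9 -0.3 0 0.18 0.5; -0.9 -0.2 0 0.171 0.5; 0 0 2 0 0.5")

```text
time_s: 46.45
eef_pos: [0.3852, -0.2276, 0.0983]
eef_rot: [0.001, 1.0, 0.005, 0.001]
wrist_force: [-0.1, 0.5, -1.0]
opening: 0.503
```

Emit:
servo_tool(increments="0 0 0 0 0.5; 0 0 0 0 0.5")

```text
time_s: 46.7
eef_pos: [0.3852, -0.2271, 0.0982]
eef_rot: [-0.0, 1.0, 0.006, -0.0]
wrist_force: [0.1, -0.1, -0.2]
opening: 0.496
```

Run:
```python
from h import *
s,_=snap("side","s20");crop(s,"s20c",290,440,180,320,5)
b,_=snap("top","t20");crop(b,"t20c",365,475,160,255,7)
plan([(.386,-.229,.05,.012,.5,2.4)])
```

```text
at [ 0.3856 -0.2274  0.0987] th 0.012 open 0.497 t 46.8 F [0.8 0.4 0.5]
2 0 0.1 2.4 0 0.5; 0 0.1 2.5 0 0.5
```

View pics/s20c.png

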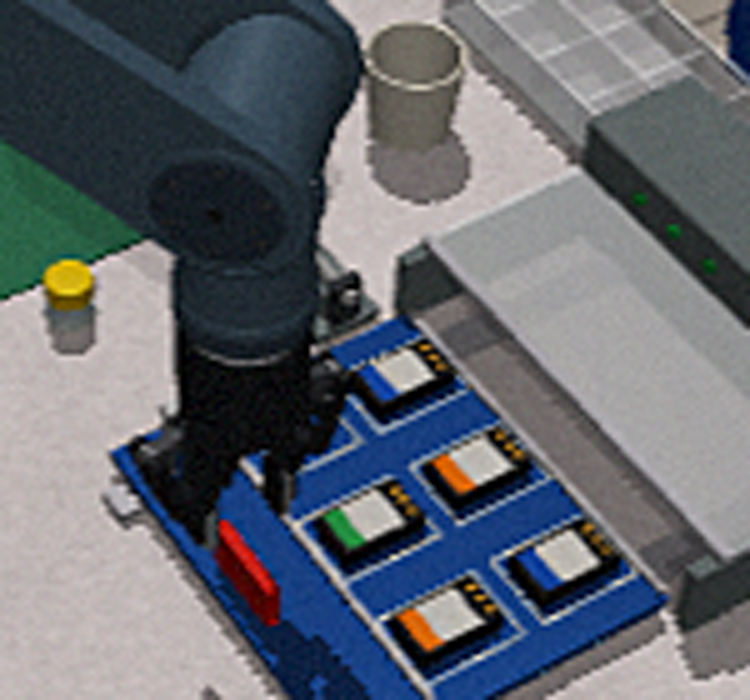

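View pics/t20c.png

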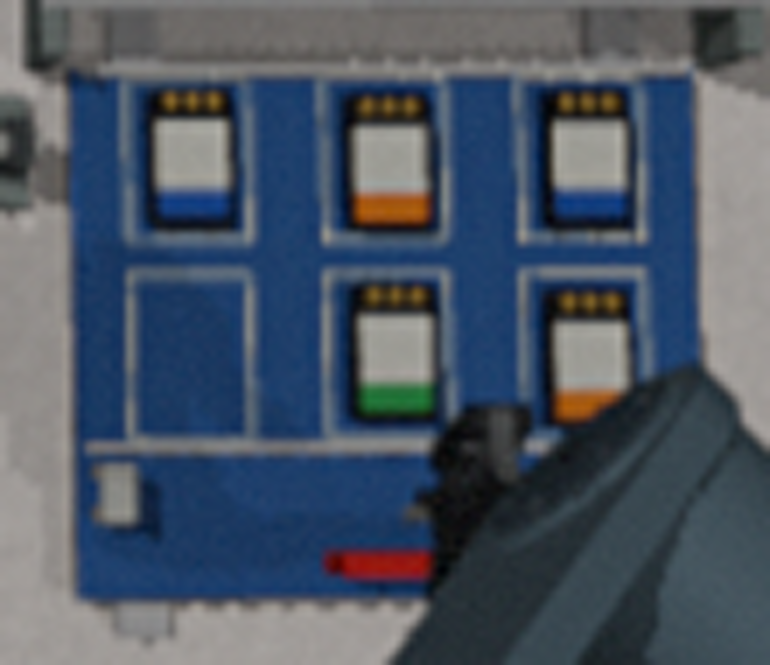

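Emit:
servo_tool(increments="0 0.1 2.4 0 0.5; 0 0.1 2.4 0 0.5; 0 0 0 0 0.5; 0 0 0 0 0; 0 0 0 0 0; 0 0 0 0 0; 0 0 0 0 0; 0 0 0 0 0")

```text
time_s: 47.8
eef_pos: [0.3865, -0.2299, 0.0517]
eef_rot: [0.001, 1.0, 0.006, 0.001]
wrist_force: [1.7, 2.2, 6.7]
opening: 0.099
```

Emit:
servo_tool(increments="0.4 0 0 0 0; 0.8 0 0 0 0; 1.2 0 0 0 0; 1.2 0 0 0 0; 1.2 0 0 0 0; 1.2 0 0 0 0; 1.2 0 0 0 0; 1.2 0 0 0 0; 1.2 0 0 0 0; 1.2 0 0 0 0")

```text
time_s: 49.05
eef_pos: [0.4938, -0.2281, 0.0517]
eef_rot: [0.0, 1.0, 0.006, 0.0]
wrist_force: [-2.8, 2.1, 8.7]
opening: 0.1
```

Emit:
servo_tool(increments="1.1 0 0 0 0; 1 0 0 0 0; 0.8 0 0 0 0; 0.6 0 0 0 0; 0.4 0 0 0 0; 0.3 0 0 0 0; 0.2 0 0 0 0; 0.2 0 0 0 0; 0 0 0 0 0")

```text
time_s: 50.18
eef_pos: [0.5368, -0.2274, 0.0517]
eef_rot: [-0.0, 1.0, 0.007, -0.003]
wrist_force: [-14.9, 1.5, 19.2]
opening: 0.103
```

Emit:
servo_tool(increments="0.1 0 0 0 0; 0 0 0 0 0; -0.3 0 0 0 0.3; 0 0 0 0 0.5; 0 0 0 0 0.5; 0 0 -3 0 0.5; 0 0 -4 0 0.5; 0 0 0 0 0.5")

```text
time_s: 51.18
eef_pos: [0.5397, -0.2288, 0.1239]
eef_rot: [0.002, 1.0, 0.006, 0.003]
wrist_force: [-0.3, -1.3, -0.0]
opening: 0.499
```

Run:
```python
from h import *
s,_=snap("side","s21");crop(s,"s21c",310,460,180,320,5)
b,_=snap("top","t21");crop(b,"t21c",355,480,110,215,6)
plan([(.5630,-.0096,.13,.012,.5,4.5),(.563,-.0096,.0688,None,.5,2)])
```

```text
at [ 0.5375 -0.2273  0.1204] th 0.012 open 0.495 t 51.27 F [-0.2  0.4 -1.4]
5 0.6 -4.3 -0.2 0 0.5; 0.5 -4.4 -0.2 0 0.5; 0.6 -4.3 -0.2 0 0.5; 0.6 -4.4 -0.2 0 0.5; 0.5 -4.3 -0.2 0 0.5
4 0 0 1.5 0 0.5; 0 0 1.6 0 0.5; 0 0 1.5 0 0.5; 0 0 1.6 0 0.5
```

View pics/s21c.png

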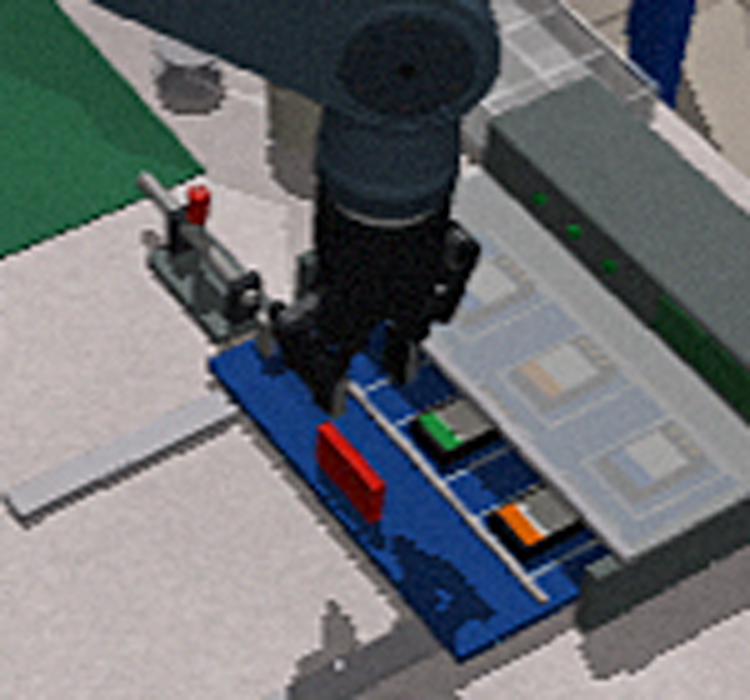

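View pics/t21c.png

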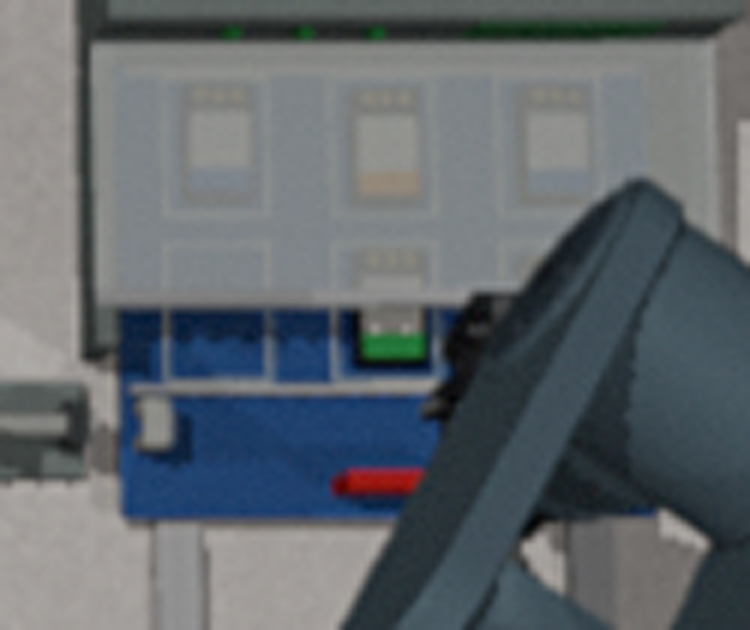

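Emit:
servo_tool(increments="0.6 -4.3 -0.2 0 0.5; 0.5 -4.4 -0.2 0 0.5; 0.6 -4.3 -0.2 0 0.5; 0.6 -4.4 -0.2 0 0.5; 0.5 -4.3 -0.2 0 0.5; 0 0 1.5 0 0.5; 0 0 1.5 0 0.5; 0 0 0 0 0.5; 0 0 0 0 0.5")

```text
time_s: 52.4
eef_pos: [0.5625, -0.0111, 0.0999]
eef_rot: [-0.0, 1.0, 0.005, -0.0]
wrist_force: [-0.2, 0.2, 0.7]
opening: 0.5
```

Run:
```python
from h import *
s,_=snap("side","s22");crop(s,"s22c",290,440,150,290,5)
plan([(.563,-.0096,.0688,.012,.5,2)])
```

```text
at [ 0.5628 -0.011   0.1004] th 0.011 open 0.498 t 52.45 F [ 0.5 -0.2  0.4]
2 0 -0.1 1.6 0 0.5; 0 0 1.6 -0.001 0.5
```

View pics/s22c.png

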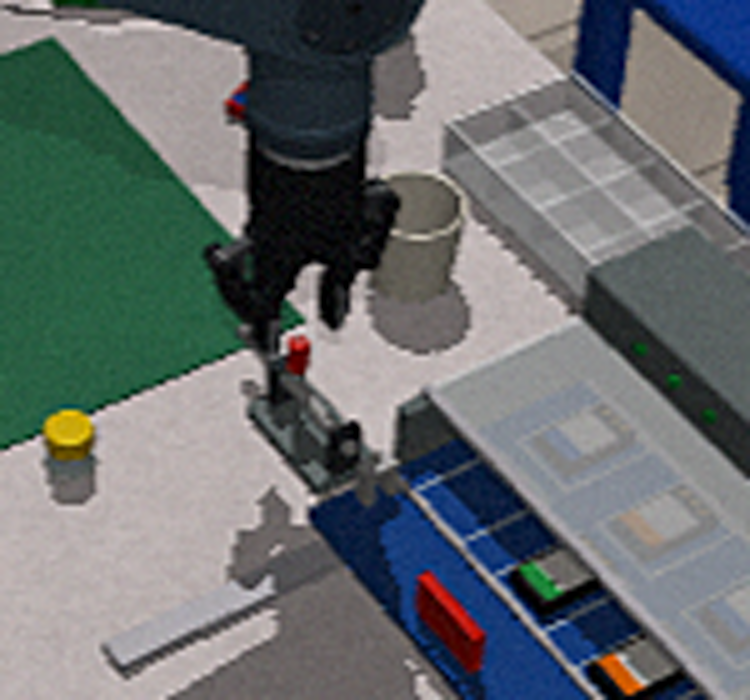

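Close on the knob, then drive toward −y (tool +y) 42 mm plus a bit.

Emit:
servo_tool(increments="0 -0.1 1.6 0 0.5; 0 0 1.6 0 0.5; 0 0 0 0 0.5; 0 0 0 0 0; 0 0 0 0 0; 0 0 0 0 0; 0 0 0 0 0; 0 0 0 0 0")

```text
time_s: 53.45
eef_pos: [0.563, -0.009, 0.0687]
eef_rot: [0.0, 1.0, 0.006, 0.0]
wrist_force: [0.4, -0.1, 2.3]
opening: 0.155
```

Emit:
servo_tool(increments="0 0.6 0 0 0; 0 0.7 0 0 0; 0 0.7 0 0 0; 0 0.7 0 0 0; 0 0.7 0 0 0; 0 0.6 0 0 0; 0 0.3 0 0 0; 0 0.2 0 0 0; 0 0.2 0 0 0; 0 0 0 0 0")

```text
time_s: 54.7
eef_pos: [0.5635, -0.0514, 0.0686]
eef_rot: [-0.004, 1.0, 0.006, 0.0]
wrist_force: [2.9, 23.3, 9.9]
opening: 0.152
```

Emit:
servo_tool(increments="0 -0.4 0 0 0; 0 0 0 0 0.5; 0 0 0 0 0.5; 0 0 0 0 0.5; 0 0 -3 0 0.5; 0 0 -5 0 0.5; -4 0 -4 0 0.5; -5 0 0 0 0.5; -5 0 0 0 0.5; 0 0 0 0 0.5")

```text
time_s: 55.95
eef_pos: [0.4198, -0.0532, 0.1874]
eef_rot: [-0.0, 1.0, 0.005, -0.001]
wrist_force: [0.5, -0.3, 0.6]
opening: 0.499
```

Run:
```python
from h import *
s,_=snap("side","s23");crop(s,"s23c",310,460,180,320,5)
b,_=snap("top","t23");crop(b,"t23c",330,490,75,205,5)
print(ctrl.get_obs()['eef_pos'])
for f in("s23","s3","side0"):
  i=cv2.imread(f"pics/{f}.png");h=cv2.cvtColor(i,cv2.COLOR_BGR2HSV)
  r=(((h[...,0]<8)|(h[...,0]>172))&(h[...,1]>170)&(h[...,2]>70)).astype(np.uint8)
  n,l,st,ce=cv2.connectedComponentsWithStats(r)
  print(f,[(ce[k].round(1),st[k,4]) for k in range(1,n) if st[k,4]>10 and ce[k][0]>345])
```

```text
[ 0.4234004  -0.05415596  0.1887409 ]
s23 [(array([356.4, 228.9]), np.int32(17)), (array([380.1, 273.8]), np.int32(94))]
s3 [(array([349. , 221.4]), np.int32(20)), (array([380.4, 274.2]), np.int32(88))]
side0 [(array([356.1, 228.9]), np.int32(16)), (array([379.9, 274. ]), np.int32(109))]
```

View pics/s23c.png

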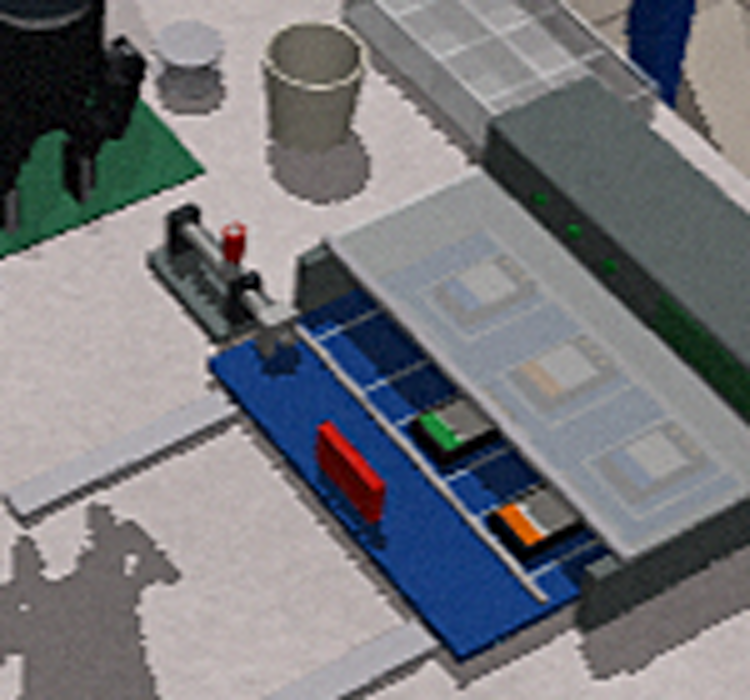

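View pics/t23c.png

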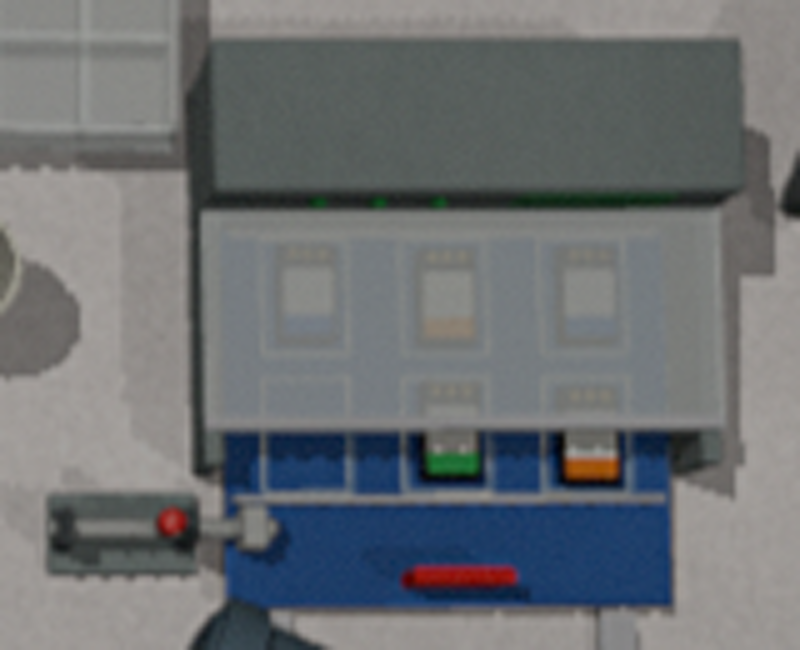

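View pics/t23.png

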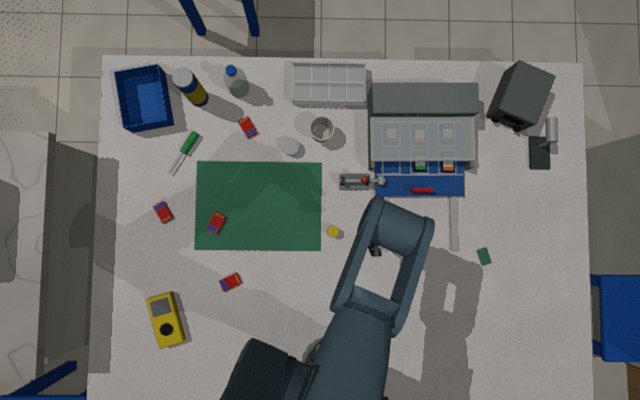

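Everything matches the starting lock state (knob at 356,229 and tab at 380,274 in the side view, as at the start), and all five packs sit inside their outlines with nothing knocked over. I'm handing in.

Run:
```python
from bench import ctrl
print(ctrl.hand_in())
```

```text
the job is handed in; nothing more can be done
None
```

The job is done and handed in at about 56 s of the 210 s allowed. I drew the bolt back to its stop and pulled the tray fully out. The five black packs on the mat (the sixth was absent) went label up, length front to back: three in the back row, then front middle and front right. The tray went home about 150 mm to its stop, then the bolt was shot about 42 mm to its stop.

**Last checks:**
- **Tray and bolt:** the bolt knob and tray tab showed within half a pixel of where they stood at the start, so both look fully home.
- **Packs:** all five lie inside their outlines, the back row seen through the clear roof.
- **Bystanders:** the spool, jar and cup are upright, and the red look-alikes were left alone.
- **Forces:** the highest wrist force I read was about 58 N, pulling the tray against its end stop. I read forces only at the end of each move.

No check failed or disagreed. I saw no knocked pack and no slip of the grip.

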